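Check in battery-switch knobs and trial-fit the red one

ROBOT

A 6-joint arm with a two-finger parallel gripper is mounted at the origin on the work surface. World frame = base frame: x ahead of the robot, y to its left, z up, the work surface at z = 0. Lengths are in m, angles in rad, forces in N, time in s.
With the tool pointing down it reaches from about 0.325 to 0.875 m from the base axis. Payload 4.4 kg.
Tool frame: the origin (TCP) lies at the very end of the fingers, on their centre line; the grasp point (between the pads) lies hold_point_z behind it (hold_point_z is the distance from the TCP to the grasp point, in m); z points along the fingers, y is the direction in which the jaws open and shut (so a half turn about z gives the same grasp; the last joint's range is limited). The gripper opens to 85 mm and grips with 20 to 120 N. Pads are 22 mm wide; open, the fingers measure 114 mm over their backs; the gripper's body (76 mm by 85 mm) begins 54 mm behind the grasp point. The pads swing forward as they close: fully open they stand 13 mm farther back than shut.
Start: joints at [-1.319, 0.207, 1.542, -0, 1.393, -0.15], TCP at [0.225, -0.529, 0.209] pointing down, gripper open.
Joint ranges: [-2.73, 2.73], [-0.86, 2.22], [0.23, 2.46], [-1.11, 4.25], [0.08, 2.63], [-2.82, 2.82]. Speed limits (rad/s): [2.79, 2.79, 3.14, 3.14, 3.14, 3.14].

INTERFACE

Orientations are given as a rotation vector (axis times angle).
In Python, from bench import observe, grab_frame, get_calibration, job_done, hold_point_z gives the robot as it stands.
- The arm moves only by the tool step_arm, never from a script. Its argument "rows" is text: rows parted by semicolons, each of 7 numbers parted by spaces: the turn, a rotation vector about the tool's x, y, z in rad, then the shift along the tool's x, y, z in cm, then the closure in counts, from 0 (fully open) to 255 (shut). A call has 1 to 5 rows; each row is the pose to reach, as a shift and turn from the pose commanded when the call began, along the tool's axes at that moment; what a row does not reach only later rows make up. A row lasts 1/10 s, in which the tool goes at most 50 mm and 8.59 degrees, less where a joint would pass 70% of its speed; a pose out of reach is approached as far as the arm can. A call with a gripper value outside its range is refused whole. The fingers move at their own pace and stop on an object; "force" is the grip in N (left out, the last holds). Time passes only in rows, so rows that repeat a pose let the fingers close. It gives the time, the measured TCP pose, the force and the opening at its end, in the units of the state.
- observe(): the state, without advancing time (a new reading comes with each control period).
- grab_frame(name): name is "side" or "top" or "wrist"; returns (picture, depth): 400x640x3 uint8, red, green, blue; 400x640 float32, m along the optical axis (not along the pixel's ray), 0 where there is no reading.
- get_calibration(name): a dict with "fx", "fy", "cx", "cy" (pixels), "world_from_camera" (4x4, takes a point from camera to world coordinates). Camera axes: x right, y down, z forward; pixel columns grow to the right and rows downward; lengths in m; the calibration is good to about 2 mm. A picture is of the moment at which its call begins: read the wrist's pose just before it. get_calibration takes no time and is no camera call; for the wrist camera it gives the pose at the moment of the call.
- job_done(): hands the job in, once; it reports no verdict.
The state is a dict: "time": time; "joint_positions": joint angles; "joint_velocities": joint speeds; "tau": joint torques, N m; "tool_pos": TCP position; "tcp_rot": TCP orientation; "contact_force": force on the tool from outside, world axes, zero at the start; "moment": the same for the moment, N m; "finger_gap": finger opening in m.
Only numpy, scipy, OpenCV 4.12 (cv2) and the standard library are available. Lean on these libraries where they do the work, as an engineer would, in place of code of your own. Each camera call takes 0.05 s, during which the arm holds its last target.

TASK

Check in the new battery-switch knobs: first set the two loose black knobs fully down in the tray's two empty pockets, so that its rows are complete, and let go of them. Then take the red knob, turn it so that its D-shaped bore matches the D-shaft on the switch fixture (stripe on the side of the flat and the white mark), push it right onto the shaft and press the sprung collar fully down. Finish still holding the red knob pressed down like that, without letting go, and leave everything else where it is.

Things in the scene. Friction and masses are not known exactly. Their poses are not given: they have to be found in the camera images.
- red_knob: Red T-bar knob, 50 mm long (x), 26 mm across its flats (y), 38 mm tall, about 60 g; white stripe on the top and down the +x end. Origin: centre of the underside, z up. A blind D-shaped bore, 24 mm deep, runs up from below: radius 8.8 mm, its flat 3.8 mm from the axis on the striped (+x) side. Starts on the table in a line with the two loose black knobs, in any of the three spots.
- red_stripe_end (a point): Top edge of the red knob at its striped end: 25 mm along +x from the knob's axis, 38 mm above its underside.
- black_1: Loose black T-bar knob of the same shape as the red one, yellow stripe to its +x end. Same origin and axes. Starts standing on the table.
- black_2: Second loose black knob, the same as black_1.
- tray: Blue stock tray, a fixed plate 160 (x) by 166 (y) by 12 mm, origin at the centre of its underside. Four pockets at x = +-38, y = +-42 mm, each 62 (x) by 38 (y) mm and 8 mm deep; two diagonally opposite ones are empty. A knob fits only with its bar along the tray's x, either way round; its underside is then 4 mm above the table, 8 mm below the mouth.
- pocket_a (a point): Centre of the mouth of one empty pocket, at tray x = +38, y = +42 mm, 12 mm above the table; axes as the tray's.
- pocket_b (a point): Centre of the mouth of the other empty pocket, at tray x = -38, y = -42 mm; axes as the tray's.
- switch: Battery-switch test fixture: grey housing 110 x 110 mm, its top 50 mm above the table, on a 130 x 130 mm base plate 6 mm thick, with two terminals on one side; fixed. Origin: centre of its underside.
- shaft: Steel D-shaft, upright in the fixture's middle; does not turn. 16 mm across, flat 3 mm from the axis facing its +x; a white mark on the black collar lies on that side. Origin: on the axis at the housing's top (50 mm above the table), z up. Tip 26 mm above the origin, last 2.5 mm chamfered. The fitted knob's stripe (+x) points along the shaft's +x.
- collar (a joint): Black sprung collar round the shaft, 41 mm across; 0 = up (its top 10 mm above the housing), 0.006 m = fully pressed down. A seated knob rests on it and pushes it down. It takes about 4 N to start it and 11 N to hold it fully down (1200 N/m); it springs back when released.
- stock_1: Black knob already in the tray (pocket at tray x = +38, y = -42 mm), same shape; leave it. Same origin.
- stock_2: Black knob already in the tray (pocket at tray x = -38, y = +42 mm), same shape; leave it. Same origin.
- oil_filter: Bystander: white oil-filter can, 72 mm across, 88 mm tall. Origin: centre of the underside.
- carton: Bystander: small cardboard carton 60 x 100 x 45 mm. Origin: centre of the underside.
- screwdriver: Bystander: screwdriver lying flat. Origin: about its middle.
- additive_can: Bystander: aluminium can with a paper label, 56 mm across, 110 mm tall. Origin: centre of the underside.
- grease_jar: Bystander: white jar with yellow lid, 64 mm across, 70 mm tall. Origin: centre of the underside.
Not all that is in view belongs to the job. What is shaped like the black_2 but green or purple is not meant. Several things look just like the tray: the one meant starts farthest to the robot's left.

How it is judged:
On the way, in this order (a step that is already met when the one before it is completed fails the run):
1. both black knobs are down in the two empty pockets, one in each, and released ((((x of black_1 in the frame of pocket_a between -0.009 and 0.009 m and y of black_1 in the frame of pocket_a between -0.009 and 0.009 m and z of black_1 in the frame of pocket_a between -0.0105 and -0.0055 m and angle between black_1's own z axis and vertical below 0.12 rad and contact force between black_1 and the fingers below 0.05 N) and (x of black_2 in the frame of pocket_b between -0.009 and 0.009 m and y of black_2 in the frame of pocket_b between -0.009 and 0.009 m and z of black_2 in the frame of pocket_b between -0.0105 and -0.0055 m and angle between black_2's own z axis and vertical below 0.12 rad and contact force between black_2 and the fingers below 0.05 N)) or ((x of black_1 in the frame of pocket_b between -0.009 and 0.009 m and y of black_1 in the frame of pocket_b between -0.009 and 0.009 m and z of black_1 in the frame of pocket_b between -0.0105 and -0.0055 m and angle between black_1's own z axis and vertical below 0.12 rad and contact force between black_1 and the fingers below 0.05 N) and (x of black_2 in the frame of pocket_a between -0.009 and 0.009 m and y of black_2 in the frame of pocket_a between -0.009 and 0.009 m and z of black_2 in the frame of pocket_a between -0.0105 and -0.0055 m and angle between black_2's own z axis and vertical below 0.12 rad and contact force between black_2 and the fingers below 0.05 N)))), for 0.2 s.
2. then the red knob is on the shaft, stripe on the side of the flat (x of red_knob in the frame of shaft between -0.003 and 0.003 m and y of red_knob in the frame of shaft between -0.003 and 0.003 m and z of red_knob in the frame of shaft below 0.02 m and x of red_stripe_end in the frame of shaft above 0.018 m and angle between red_knob's own z axis and vertical below 0.1 rad and y of red_stripe_end in the frame of shaft between -0.007 and 0.007 m), for 0.1 s.
At the end, for the whole second after the job is handed in: A black knob released in each empty pocket (9 mm of centre, 2.5 mm of its floor, 7 deg upright). Red knob on the shaft: 3 mm of its axis, underside under 6.5 mm above the housing, stripe over the flat within 16 deg, collar pressed over 4 mm, over 3 N on it, fingers still on the knob, at rest ((((x of black_1 in the frame of pocket_a between -0.009 and 0.009 m and y of black_1 in the frame of pocket_a between -0.009 and 0.009 m and z of black_1 in the frame of pocket_a between -0.0105 and -0.0055 m and angle between black_1's own z axis and vertical below 0.12 rad and contact force between black_1 and the fingers below 0.05 N) and (x of black_2 in the frame of pocket_b between -0.009 and 0.009 m and y of black_2 in the frame of pocket_b between -0.009 and 0.009 m and z of black_2 in the frame of pocket_b between -0.0105 and -0.0055 m and angle between black_2's own z axis and vertical below 0.12 rad and contact force between black_2 and the fingers below 0.05 N)) or ((x of black_1 in the frame of pocket_b between -0.009 and 0.009 m and y of black_1 in the frame of pocket_b between -0.009 and 0.009 m and z of black_1 in the frame of pocket_b between -0.0105 and -0.0055 m and angle between black_1's own z axis and vertical below 0.12 rad and contact force between black_1 and the fingers below 0.05 N) and (x of black_2 in the frame of pocket_a between -0.009 and 0.009 m and y of black_2 in the frame of pocket_a between -0.009 and 0.009 m and z of black_2 in the frame of pocket_a between -0.0105 and -0.0055 m and angle between black_2's own z axis and vertical below 0.12 rad and contact force between black_2 and the fingers below 0.05 N))) and x of red_knob in the frame of shaft between -0.003 and 0.003 m and y of red_knob in the frame of shaft between -0.003 and 0.003 m and z of red_knob in the frame of shaft below 0.0065 m and x of red_stripe_end in the frame of shaft above 0.018 m and angle between red_knob's own z axis and vertical below 0.1 rad and y of red_stripe_end in the frame of shaft between -0.007 and 0.007 m and value of joint collar above 0.004 m and contact force between red_knob and collar above 3 N and contact force between the fingers and red_knob above 2 N and linear speed of red_knob below 0.02 m/s); the arm keeps its last pose, push and grip.
It fails at once if a knob already in the tray is moved by more than 20 mm (distance of any of stock_1, stock_2 from where it was at the start of the episode above 0.02 m).
It fails at once if the oil filter, carton, screwdriver, can or jar is moved by more than 30 mm (distance of any of oil_filter, carton, screwdriver, additive_can, grease_jar from where it was at the start of the episode above 0.03 m).
It also fails if it takes over 72 s, if anything falls off the work surface, if the arm or the gripper's body presses on something with over 40 N, if the wrist force passes 120 N, or if a joint passes its speed limit or range.

## Working session

There is one attempt and no reset: what is moved stays moved. The work goes in short steps, Python scripts to look and compute and a tool call to move; the robot and the scene stay as the last step left them, time stands still between calls to the robot, and variables do not carry over. Pictures are saved under pics/ and viewed, and the job is handed in when it is done.

Besides the shell and the picture viewer there is one more tool, called as name(argument=value, ...) on one line, values as JSON. step_arm: Moves the arm, as the interface text tells. Its arguments: {"type":"object","properties":{"rows":{"type":"string"},"force":{"type":"number"}},"required":["rows"]}

```bash
mkdir -p pics; cat > h.py <<'E'
import numpy as np, cv2
from bench import observe, grab_frame, get_calibration, job_done, hold_point_z
E
python3 - <<'E'
from h import *
o=observe();print(o, hold_point_z)
for n in("top","side"):
    p,d=grab_frame(n);cv2.imwrite(f"pics/{n}0.png",p[:,:,::-1]);np.save(f"pics/{n}0.npy",d);c=get_calibration(n);print(n,c)
E
```

```text
{'time': 0.0, 'joint_positions': array([-1.31851904e+00,  2.07439529e-01,  1.54297378e+00,  4.06076117e-05,
        1.39345322e+00, -1.50488845e-01]), 'joint_velocities': array([ 0.0011997 , -0.00052524, -0.00206441, -0.00031572, -0.00082583,
       -0.00019561]), 'tau': array([ 9.82126476e-04, -3.83027959e+01, -2.91599572e+01, -1.93730434e-04,
        1.04668501e-02, -8.79529324e-06]), 'tool_pos': array([ 0.22518584, -0.52820197,  0.2076053 ]), 'tcp_rot': array([-3.07587902e+00, -6.27930197e-01,  1.18927462e-04]), 'contact_force': array([0.25945263, 0.00577962, 0.09702877]), 'moment': array([ 0.03930624, -0.00972001, -0.01366277]), 'finger_gap': 0.08528694115601243} 0.0187
top {'fx': 377.22665061500715, 'fy': 377.22665061500715, 'cx': 317.58757191829966, 'cy': 201.7966060180601, 'world_from_camera': array([[-0.02115642, -0.98542225,  0.16880578,  0.40486866],
       [-0.99958868,  0.01757893, -0.02265949,  0.02524199],
       [ 0.01936174, -0.16921574, -0.98538884,  0.9684553 ],
       [ 0.        ,  0.        ,  0.        ,  1.        ]])}
side {'fx': 452.38269773503833, 'fy': 452.38269773503833, 'cx': 308.04317001296016, 'cy': 195.27492883886705, 'world_from_camera': array([[-0.76684513, -0.39676383,  0.5045067 ,  0.00614711],
       [-0.64179685,  0.48226537, -0.5962524 ,  0.66978191],
       [-0.00673472, -0.78102405, -0.62446463,  0.75587547],
       [ 0.        ,  0.        ,  0.        ,  1.        ]])}
```

View pics/top0.png

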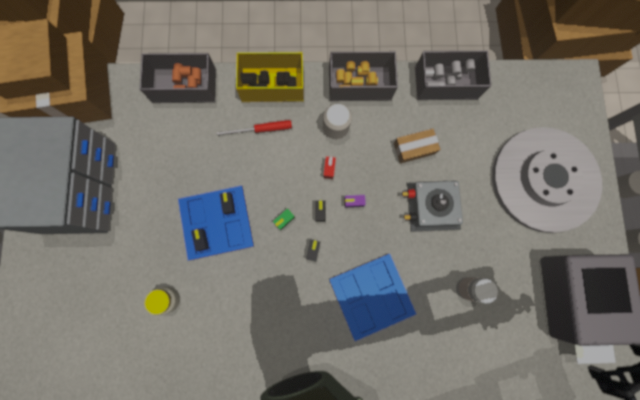

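View pics/side0.png

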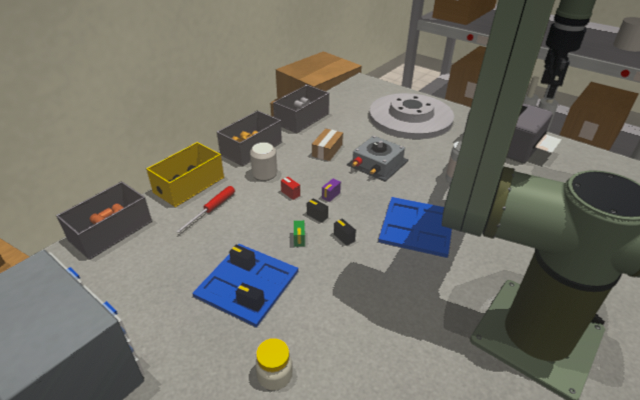

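Top view: the candidates for a loose black knob are the blacks at (320,211) and (313,250), with decoys green at (284,219) and purple at (355,201). The red knob is at (330,167). The trays are at (216,222), which is leftmost and so the one meant, and (372,297), the decoy. The switch is at (438,204). Next I'll look at close crops.

```bash
python3 - <<'E'
import cv2
p=cv2.imread("pics/top0.png")
cv2.imwrite("pics/c1.png",cv2.resize(p[180:265,172:258],None,fx=7,fy=7,interpolation=cv2.INTER_CUBIC))
cv2.imwrite("pics/c2.png",cv2.resize(p[150:270,270:370],None,fx=5,fy=5,interpolation=cv2.INTER_CUBIC))
cv2.imwrite("pics/c3.png",cv2.resize(p[170:240,395:475],None,fx=8,fy=8,interpolation=cv2.INTER_CUBIC))
E
```

```text
(no output)
```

View pics/c1.png

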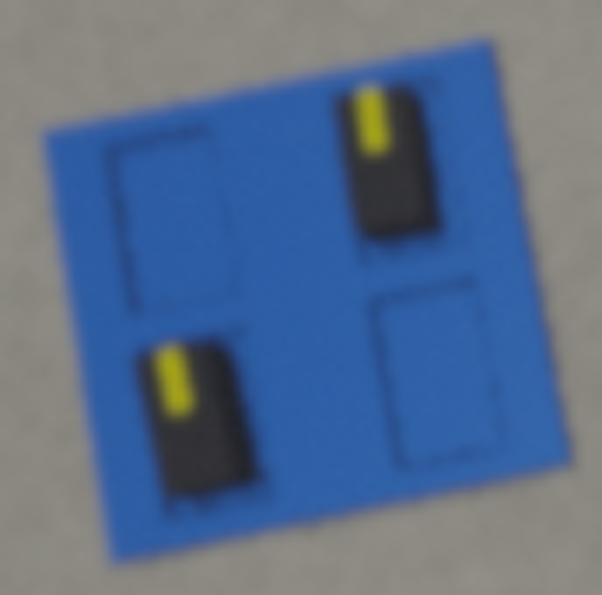

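View pics/c2.png

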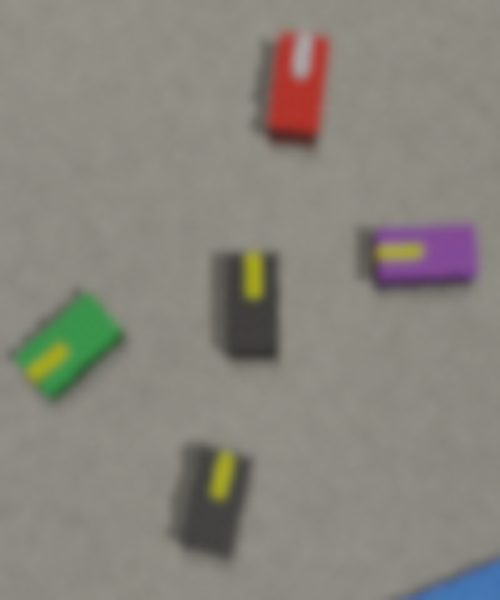

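View pics/c3.png

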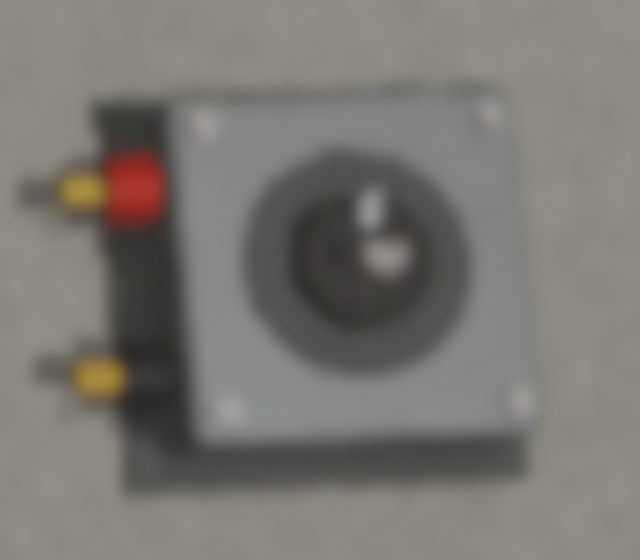

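```bash
cat >> h.py <<'E'
from scipy.spatial.transform import Rotation as R
def proj(n,uv,z,c=None):
    c=c or get_calibration(n); T=c["world_from_camera"]
    uv=np.atleast_2d(np.array(uv,float))
    r=np.c_[(uv[:,0]-c["cx"])/c["fx"],(uv[:,1]-c["cy"])/c["fy"],np.ones(len(uv))]@T[:3,:3].T
    s=(z-T[2,3])/r[:,2]
    return T[:3,3]+r*s[:,None]
def pix(P,c):
    T=np.linalg.inv(c["world_from_camera"]);q=np.atleast_2d(P)@T[:3,:3].T+T[:3,3]
    return np.c_[q[:,0]/q[:,2]*c["fx"]+c["cx"],q[:,1]/q[:,2]*c["fy"]+c["cy"]]
def rel(target,yaw=None,o=None):
    """shift(cm) in tool axes & turn about tool z to reach target TCP w/ tool-down and tool x axis yaw"""
    o=o or observe();Rt=R.from_rotvec(o["tcp_rot"])
    sh=Rt.inv().apply(np.array(target)-o["tool_pos"])*100
    out=[sh.round(2)]
    if yaw is not None:
        Rd=R.from_matrix(np.c_[[np.cos(yaw),np.sin(yaw),0],[np.sin(yaw),-np.cos(yaw),0],[0,0,-1]])
        out.append((Rt.inv()*Rd).as_rotvec().round(4))
    return out
E
python3 - <<'E'
from h import *
t=proj("top",np.array([(45,130),(493,38),(570,465),(110,562)])/7+(172,180),.012)
print("tray",t,t.mean(0));print([np.linalg.norm(t[i]-t[i-1]) for i in range(4)])
for a,b in((1,2),(0,3)):
    v=t[a]-t[b];print(np.degrees(np.arctan2(v[1],v[0])))
k=proj("top",np.array([(299,82),(254,303),(214,503)])/5+(270,150),.038);print(k)
s=np.array([((302,35),(302,78)),((253,252),(254,299)),((228,452),(218,500))]).reshape(-1,2)
s=proj("top",s/5+(270,150),.038)
for i in range(3):
    v=s[2*i]-s[2*i+1];print(np.degrees(np.arctan2(v[1],v[0])))
w=proj("top",np.array([(172,97),(508,87),(537,432),(198,440)])/8+(395,170),.05);print(w,w.mean(0))
for a,b in((0,3),(1,2)):
    v=w[a]-w[b];print(np.degrees(np.arctan2(v[1],v[0])))
m=proj("top",np.array([(371,207)])/8+(395,170),.06);print(m)
c=get_calibration("wrist");print(c)
E
```

```text
tray [[0.58343882 0.35909331 0.012     ]
 [0.61505505 0.19642403 0.012     ]
 [0.45779055 0.16693313 0.012     ]
 [0.42675336 0.3297632  0.012     ]] [0.52075944 0.26305342 0.012     ]
[np.float64(0.15940699442307152), np.float64(0.16571324739438292), np.float64(0.16000574065438827), np.float64(0.1657616843993791)]
10.620994273249456
10.60255407065869
[[ 0.65511984 -0.02918024  0.038     ]
 [ 0.54185275 -0.00369364  0.038     ]
 [ 0.44327358  0.01813198  0.038     ]]
-1.54212571264149
-0.08890401225347952
-12.962754803905815
[[ 0.6077975  -0.24484106  0.05      ]
 [ 0.60922908 -0.35116636  0.05      ]
 [ 0.50034456 -0.35092852  0.05      ]
 [ 0.49987313 -0.24577512  0.05      ]] [ 0.55431106 -0.29817777  0.05      ]
0.4958695157407117
-0.12515246454670909
[[ 0.56986438 -0.30129518  0.06      ]]
{'fx': 277.55392826777995, 'fy': 277.55392826777995, 'cx': 320.0334999110424, 'cy': 202.27643404713314, 'world_from_camera': array([[ 0.39261698, -0.86883843, -0.30161512,  0.30305423],
       [-0.91969779, -0.37190279, -0.1258741 , -0.4945929 ],
       [-0.00280725,  0.32681507, -0.94508414,  0.37170361],
       [ 0.        ,  0.        ,  0.        ,  1.        ]])}
```

```bash
python3 - <<'E'
from h import *
print(rel([.49,.0,.17],np.radians(-6)))
E
```

```text
[array([ 45.07, -38.21,   3.86]), array([-2.100e-03,  2.000e-04,  5.075e-01])]
```

step_arm(rows="0 0 0.1 3.8 -3.2 0.3 60; 0 0 0.2 7.6 -6.4 0.6 60; 0 0 0.3 11.4 -9.6 0.9 60; 0 0 0.4 15.2 -12.8 1.2 60; 0 0 0.5 19 -16 1.5 60")

```text
time: 0.6
tool_pos: [0.3377, -0.3052, 0.1932]
tcp_rot: [-3.137, 0.16, 0.0]
contact_force: [0.9, -0.6, -0.1]
finger_gap: 0.0652
```

```bash
python3 - <<'E'
from h import *
print(observe()["tool_pos"],observe()["finger_gap"],rel([.49,.0,.17],np.radians(-6)))
E
```

```text
[ 0.33770286 -0.3052128   0.1932204 ] 0.06520254852624825 [array([ 12.04, -31.91,   2.34]), array([-0.0007,  0.0002,  0.0026])]
```

step_arm(rows="0 0 0 1.7 -4.5 0.3 60; 0 0 0 3.4 -9 0.6 60; 0 0 0 5.1 -13.5 0.9 60; 0 0 0 6.8 -18 1.2 60; 0 0 0 8.5 -22.5 1.5 60")

```text
time: 1.1
tool_pos: [0.4441, -0.0896, 0.1785]
tcp_rot: [3.138, -0.153, -0.0]
contact_force: [1.0, -0.9, 0.4]
finger_gap: 0.0652
```

step_arm(rows="0 0 0 1.7 -4.5 0.4 60; 0 0 0 3.4 -9 0.8 60; 0 0 0 3.4 -9 0.8 60")

```text
time: 1.4
tool_pos: [0.4872, -0.0002, 0.1699]
tcp_rot: [-3.136, 0.141, 0.001]
contact_force: [-0.3, -0.0, -0.2]
finger_gap: 0.0654
```

```bash
python3 - <<'E'
from h import *
import json
o=observe();c=get_calibration("wrist");p,d=grab_frame("wrist");print(o["tool_pos"],o["tcp_rot"])
cv2.imwrite("pics/w1.png",p[:,:,::-1]);np.save("pics/w1d.npy",d);np.save("pics/w1c.npy",c,allow_pickle=True)
E
```

```text
[ 4.87206111e-01 -2.07999418e-04  1.69915206e-01] [-3.13608207e+00  1.40773764e-01  1.32837094e-03]
```

View pics/w1.png

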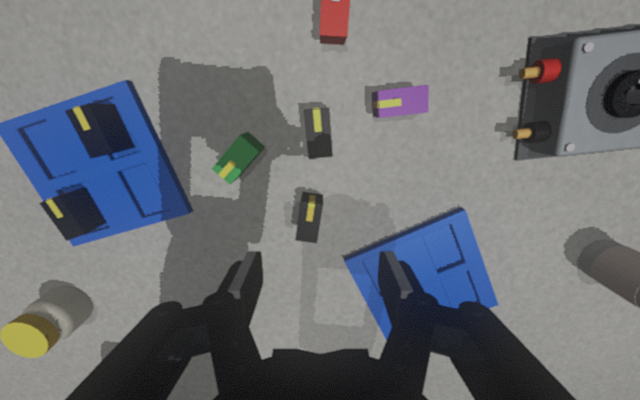

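Wrist view: black knobs are at (317,132) and (309,217), the right tray is on the left around (100,160), and red is at the top (335,20). Now a close crop of the blacks, with my estimates projected onto it.

```bash
python3 - <<'E'
from h import *
c=np.load("pics/w1c.npy",allow_pickle=True).item()
p=cv2.imread("pics/w1.png");q=cv2.resize(p[95:250,270:370],None,fx=5,fy=5,interpolation=cv2.INTER_CUBIC)[:]
q=cv2.resize(p[95:250,270:360],None,fx=3.8,fy=3.8,interpolation=cv2.INTER_CUBIC)
q=cv2.convertScaleAbs(q,alpha=1.8,beta=20)
cv2.imwrite("pics/c4.png",q)
print(pix([[.5834,.3591,.012],[.615,.1964,.012],[.4578,.1669,.012],[.4268,.3298,.012]],c).round(0))
E
```

```text
[[ -5. 125.]
 [127.  81.]
 [190. 215.]
 [ 73. 247.]]
```

View pics/c4.png

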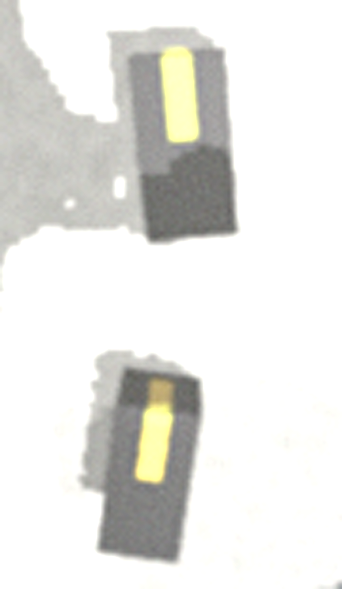

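```bash
python3 - <<'E'
from h import *
c=np.load("pics/w1c.npy",allow_pickle=True).item()
for z in (.038,):
  for q in ([(130,55),(222,50),(237,232),(150,240)],[(117,404),(200,410),(179,560),(100,550)]):
    k=proj("",np.array(q)/3.8+(270,95),z,c);print(k.mean(0),[np.linalg.norm(k[i]-k[i-1]).round(4) for i in range(4)])
    v=k[0]+k[1]-k[2]-k[3];print(np.degrees(np.arctan2(v[1],v[0])))
  s=proj("",np.array([(176,50),(183,138),(158,405),(149,480)])/3.8+(270,95),z,c)
  for i in (0,2):
    v=s[i]-s[i+1];print(np.degrees(np.arctan2(v[1],v[0])))
# depth check
d=np.load("pics/w1d.npy");T=c["world_from_camera"]
for u,v in((309,222),(318,130),(280,200)):
    zz=d[v,u];P=T@[(u-c["cx"])/c["fx"]*zz,(v-c["cy"])/c["fy"]*zz,zz,1];print(P[:3])
print(rel([.441,.019,.1],np.radians(-13)))
E
```

```text
[ 0.54450836 -0.00253793  0.038     ] [np.float64(0.0496), np.float64(0.0245), np.float64(0.0486), np.float64(0.0246)]
0.3869177495220509
[0.44613102 0.01745417 0.038     ] [np.float64(0.0485), np.float64(0.0247), np.float64(0.0501), np.float64(0.0248)]
-12.561958826892521
-0.5514336773749307
-12.139587647030327
[0.44570973 0.01773521 0.03676665]
[ 0.54826707 -0.00219073  0.0386095 ]
[ 0.46327231  0.05460287 -0.00083265]
[array([-4.7 , -1.74,  7.  ]), array([-1.000e-04,  1.800e-03,  1.354e-01])]
```

step_arm(rows="0 0 0.11 -2.1 -0.9 4 60; 0 0 0.11 -4.2 -1.8 8 60; 0 0 0.11 -4.3 -1.7 11 60; 0 0 0.11 -4.3 -1.7 11 60")

```text
time: 1.85
tool_pos: [0.4394, 0.0155, 0.0565]
tcp_rot: [-3.124, 0.327, 0.018]
contact_force: [-0.2, 0.3, -0.4]
finger_gap: 0.0652
```

```bash
python3 - <<'E'
from h import *
print(rel([.445,.018,.013],np.radians(-12.5)))
p,d=grab_frame("wrist");cv2.imwrite("pics/w2.png",p[:,:,::-1])
E
```

```text
[array([ 0.54, -0.36,  4.35]), array([0.0011, 0.0113, 0.0097])]
```

View pics/w2.png

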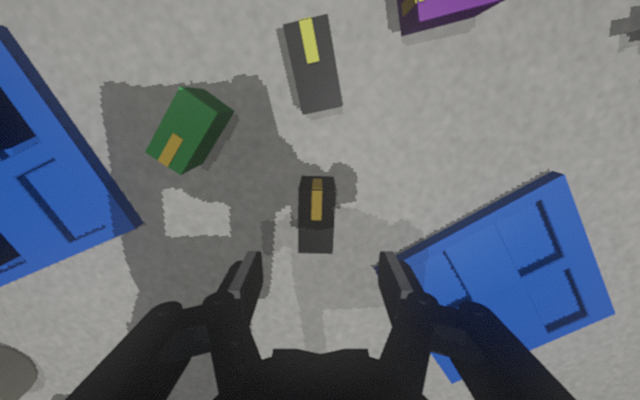

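step_arm(rows="0 0 0.01 0.5 -0.3 2.2 60; 0 0 0.01 0.5 -0.3 4.3 60; 0 0 0.01 0.5 -0.3 4.3 60; 0 0 0.01 0.5 -0.3 4.3 150; 0 0 0.01 0.5 -0.3 4.3 255", force=40)

```text
time: 2.4
tool_pos: [0.4529, 0.017, 0.0198]
tcp_rot: [3.123, -0.341, 0.006]
contact_force: [-0.8, -0.6, 0.3]
finger_gap: 0.0368
```

step_arm(rows="0 0 0 0 0 0 255; 0 0 0 0 0 0 255; 0 0 0 0 0 0 255; 0 0 0 0 0 0 255")

```text
time: 2.8
tool_pos: [0.4509, 0.0177, 0.018]
tcp_rot: [3.123, -0.34, 0.001]
contact_force: [-0.0, -0.5, 0.5]
finger_gap: 0.0002
```

```bash
python3 - <<'E'
from h import *
o=observe();print(o["tool_pos"],o["finger_gap"])
p,d=grab_frame("wrist");cv2.imwrite("pics/w3.png",p[:,:,::-1])
th=np.radians(10.6)
C=np.array([.5208,.2631]);ex=np.array([np.cos(th),np.sin(th)]);ey=np.array([-ex[1],ex[0]])
a=C+.038*ex+.042*ey;b=C-.038*ex-.042*ey;print("a",a,"b",b)
for t in(a,b):
  print(rel([*t,.08],th),rel([*t,.017],th))
E
```

```text
[0.45091479 0.01768444 0.01800203] 0.0001613640783672583
a [0.55042559 0.31137344] b [0.49117441 0.21482656]
[array([  3.4 , -30.82,  -6.21]), array([ 0.    , -0.    , -0.4021])] [array([  3.4 , -30.82,   0.09]), array([ 0.    , -0.    , -0.4021])]
[array([ -0.3 , -20.12,  -6.21]), array([ 0.    , -0.    , -0.4021])] [array([ -0.3 , -20.12,   0.09]), array([ 0.    , -0.    , -0.4021])]
```

View pics/w3.png

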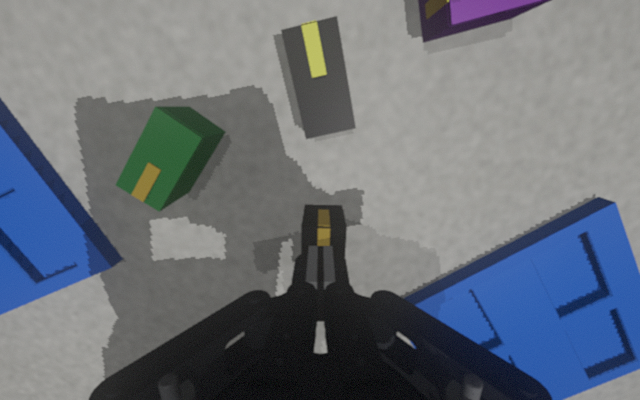

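```bash
python3 - <<'E'
from h import *
o=observe();c=get_calibration("wrist");p,d=grab_frame("wrist")
print(pix([o["tool_pos"],o["tool_pos"]+[0,0,.0187]],c))
T=c["world_from_camera"]
for u,v in((323,213),(323,235),(335,235),(340,222),(312,260),(328,260),(320,280),(340,250),(340,270),(344,280),(300,260)):
    zz=d[v,u];P=T@[(u-c["cx"])/c["fx"]*zz,(v-c["cy"])/c["fy"]*zz,zz,1];print(u,v,P[:3].round(4))
cv2.imwrite("pics/c5.png",cv2.convertScaleAbs(cv2.resize(p[190:370,240:400,::-1],None,fx=3.3,fy=3.3,interpolation=cv2.INTER_CUBIC),alpha=2,beta=20))
p,d=grab_frame("side")
cv2.imwrite("pics/c6.png",cv2.convertScaleAbs(cv2.resize(p[170:290,270:420,::-1],None,fx=5,fy=5,interpolation=cv2.INTER_CUBIC),alpha=1.6,beta=20))
E
```

```text
[[321.41760612 241.82249732]
 [321.53521439 256.36569162]]
323 213 [0.4703 0.0124 0.0174]
323 235 [0.465  0.0137 0.0381]
335 235 [0.4635 0.0071 0.0379]
340 222 [0.4668 0.0029 0.0287]
312 260 [0.4624 0.0202 0.0587]
328 260 [0.4601 0.0124 0.0579]
320 280 [0.4616 0.0162 0.0759]
340 250 [0.453  0.0061 0.0373]
340 270 [0.4552 0.0073 0.0611]
344 280 [0.4556 0.006  0.0706]
300 260 [0.4594 0.0277 0.0511]
```

View pics/c5.png

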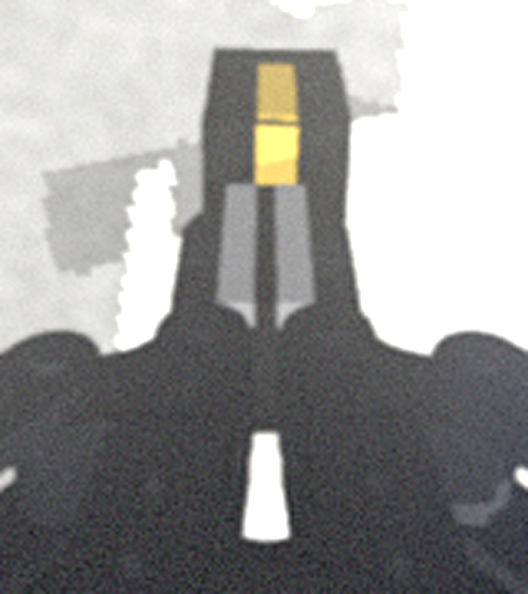

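View pics/c6.png

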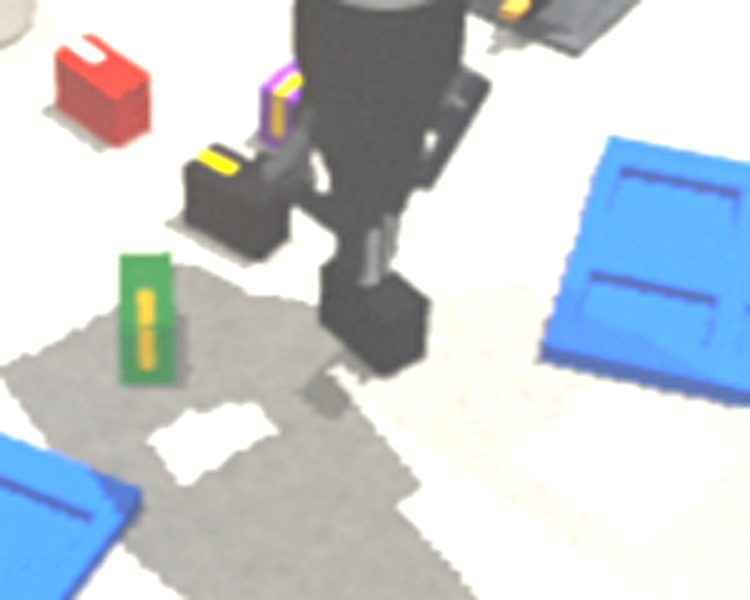

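```bash
python3 - <<'E'
from h import *
o=observe();c=get_calibration("wrist");p,d=grab_frame("wrist");T=c["world_from_camera"]
for u in (313,327):
  for v in range(236,286,3):
    zz=d[v,u];P=T@[(u-c["cx"])/c["fx"]*zz,(v-c["cy"])/c["fy"]*zz,zz,1];print(u,v,P[:3].round(4))
print(o["finger_gap"],o["tool_pos"],o["contact_force"])
E
```

```text
313 236 [0.4648 0.0197 0.0364]
313 239 [0.4634 0.02   0.0373]
313 242 [0.4613 0.0205 0.0369]
313 245 [0.4595 0.0209 0.037 ]
313 248 [0.462  0.0201 0.0455]
313 251 [0.4625 0.0199 0.0499]
313 254 [0.4616 0.02   0.0515]
313 257 [0.4616 0.02   0.0545]
313 260 [0.4623 0.0197 0.0587]
313 263 [0.4621 0.0197 0.0612]
313 266 [0.4621 0.0196 0.064 ]
313 269 [0.4624 0.0195 0.0672]
313 272 [0.4622 0.0194 0.0695]
313 275 [0.4619 0.0195 0.0714]
313 278 [0.462  0.0194 0.074 ]
313 281 [0.4616 0.0194 0.0756]
313 284 [0.4606 0.0196 0.0765]
327 236 [0.4641 0.0116 0.0384]
327 239 [0.4615 0.0121 0.0369]
327 242 [0.4601 0.0124 0.0379]
327 245 [0.4581 0.0129 0.0377]
327 248 [0.4606 0.0125 0.046 ]
327 251 [0.4601 0.0127 0.0484]
327 254 [0.461  0.0126 0.0532]
327 257 [0.4612 0.0126 0.0566]
327 260 [0.4608 0.0128 0.0587]
327 263 [0.4606 0.0129 0.0612]
327 266 [0.4608 0.0129 0.0643]
327 269 [0.4607 0.013  0.0668]
327 272 [0.4611 0.013  0.0699]
327 275 [0.4608 0.0131 0.0718]
327 278 [0.461  0.0131 0.0745]
327 281 [0.4609 0.0132 0.0766]
327 284 [0.4587 0.0136 0.0757]
-0.00030132827599254106 [0.45078721 0.01769158 0.01778415] [-0.60396898  0.45643163  0.34232828]
```

The fingers shut above the knob. By depth their tips are at z≈0.043 while the reported TCP z is 0.018, about 25 mm different. The knob hasn't moved. I'll open and descend in small steps, checking force.

```bash
python3 - <<'E'
from h import *
print(rel([.446,.0175,.005],np.radians(-12.5)))
E
```

```text
[array([-0.46,  0.12,  1.27]), array([0.    , 0.0001, 0.0011])]
```

step_arm(rows="0 0 0 0 0 0 60; 0 0 0 -0.5 0 0 60; 0 0 0 -0.5 0 0 60; 0 0 0 -0.5 0 0 60; 0 0 0 -0.5 0 0.6 60")

```text
time: 3.5
tool_pos: [0.4469, 0.0186, 0.0123]
tcp_rot: [3.123, -0.34, 0.003]
contact_force: [1.1, -0.2, 0.3]
finger_gap: 0.0654
```

step_arm(rows="0 0 0 0 0 0.4 60; 0 0 0 0 0 0.8 60; 0 0 0 0 0 0.8 60")

```text
time: 3.8
tool_pos: [0.4451, 0.0188, 0.0029]
tcp_rot: [-3.123, 0.341, 0.003]
contact_force: [-0.7, -0.3, -0.0]
finger_gap: 0.0653
```

```bash
python3 - <<'E'
from h import *
o=observe();c=get_calibration("wrist");p,d=grab_frame("wrist");T=c["world_from_camera"]
print(o["finger_gap"],o["tool_pos"],o["contact_force"])
cv2.imwrite("pics/w4.png",p[:,:,::-1])
for u in (248,392):
  for v in range(250,300,6):
    zz=d[v,u];P=T@[(u-c["cx"])/c["fx"]*zz,(v-c["cy"])/c["fy"]*zz,zz,1];print(u,v,P[:3].round(4))
E
```

```text
0.06529841486678485 [0.44514977 0.01883007 0.0029172 ] [-0.70900083 -0.32199367 -0.03202329]
248 250 [ 0.4478  0.0694 -0.001 ]
248 256 [0.4639 0.054  0.0397]
248 262 [0.4631 0.0529 0.0446]
248 268 [0.4633 0.0512 0.051 ]
248 274 [0.4627 0.0503 0.0554]
248 280 [0.4626 0.049  0.0605]
248 286 [0.4603 0.0494 0.0616]
248 292 [0.4572 0.0504 0.0616]
248 298 [0.456  0.0501 0.0644]
392 250 [ 0.4269 -0.0263 -0.0008]
392 256 [ 0.4478 -0.0192  0.0397]
392 262 [ 0.4483 -0.0177  0.0458]
392 268 [ 0.4489 -0.0164  0.0516]
392 274 [ 0.4481 -0.0154  0.0552]
392 280 [ 0.4472 -0.0145  0.0584]
392 286 [ 0.4451 -0.0139  0.0599]
392 292 [ 0.442  -0.0134  0.06  ]
392 298 [ 0.4393 -0.0129  0.0607]
```

View pics/w4.png

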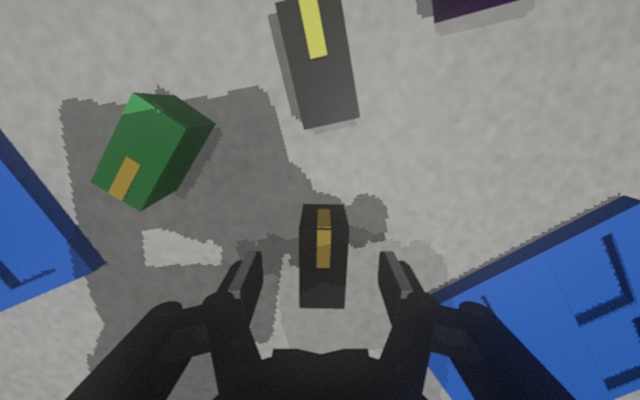

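step_arm(rows="0 0 0 0 0 0.7 60; 0 0 0 0 0 1.4 60; 0 0 0 0 0 1.4 60; 0 0 0 0 0 1.4 120; 0 0 0 0 0 1.4 255", force=40)

```text
time: 4.35
tool_pos: [0.4461, 0.0187, -0.0102]
tcp_rot: [3.123, -0.34, 0.0]
contact_force: [0.1, -0.2, -0.7]
finger_gap: 0.0373
```

step_arm(rows="0 0 0 0 0 0 255; 0 0 0 0 0 0 255; 0 0 0 0 0 0 255; 0 0 0 0 0 0 255")

```text
time: 4.75
tool_pos: [0.4464, 0.0187, -0.0099]
tcp_rot: [3.123, -0.341, 0.001]
contact_force: [0.9, -0.1, 1.2]
finger_gap: 0.0255
```

```bash
python3 - <<'E'
from h import *
o=observe();c=get_calibration("wrist");p,d=grab_frame("wrist");T=c["world_from_camera"]
print(o["finger_gap"],o["tool_pos"],o["tcp_rot"],o["contact_force"])
cv2.imwrite("pics/w5.png",p[:,:,::-1])
E
```

```text
0.025491876992927025 [ 0.44641412  0.0186589  -0.00989099] [ 3.12305728e+00 -3.40538520e-01  1.43486622e-03] [ 0.88983282 -0.0926006   1.17102994]
```

View pics/w5.png

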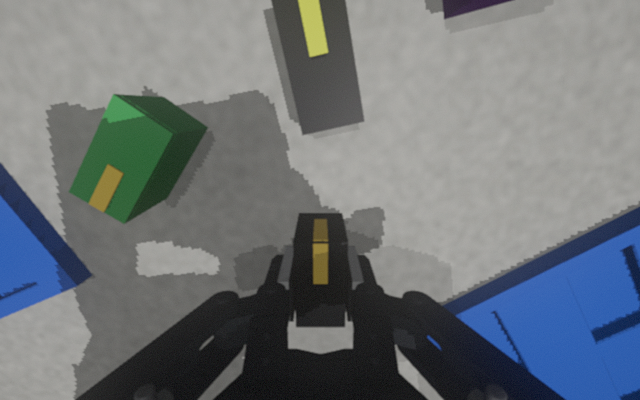

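step_arm(rows="0 0 0 0 0 -4 255; 0 0 0 0 0 -7 255; 0 0 0 0 0 -7 255")

```text
time: 5.1
tool_pos: [0.4497, 0.0182, 0.0636]
tcp_rot: [3.123, -0.34, 0.014]
contact_force: [-0.2, -0.5, -0.9]
finger_gap: 0.0256
```

```bash
python3 - <<'E'
from h import *
o=observe();print(o["finger_gap"],o["tool_pos"],o["contact_force"])
for t in ([.5504,.3114],[.4912,.2148]): print(rel([*t,.06],np.radians(10.6)))
E
```

```text
0.0256298613465349 [0.44974082 0.01822506 0.06355345] [-0.17233884 -0.49976865 -0.92849432]
[array([  3.51, -30.8 ,   0.4 ]), array([ 0.0012, -0.0087, -0.4021])]
[array([ -0.19, -20.09,   0.37]), array([ 0.0012, -0.0087, -0.4021])]
```

step_arm(rows="0 0 -0.1 0 -4.4 0 255; 0 0 -0.2 -0.1 -8.8 0 255; 0 0 -0.3 0 -13.2 0 255; 0 0 -0.4 0.1 -17.6 0 255; 0 0 -0.4 0.1 -20.1 0 255")

```text
time: 5.6
tool_pos: [0.4897, 0.2175, 0.0586]
tcp_rot: [-3.127, -0.292, 0.002]
contact_force: [-0.3, -0.4, 0.0]
finger_gap: 0.0254
```

step_arm(rows="0 0 0 0 0 0 255; 0 0 0 0 0 0 255")

```text
time: 5.8
tool_pos: [0.4889, 0.2147, 0.0584]
tcp_rot: [3.127, 0.289, -0.005]
contact_force: [0.6, -0.5, -1.1]
finger_gap: 0.0253
```

```bash
python3 - <<'E'
from h import *
o=observe();c=get_calibration("wrist");p,d=grab_frame("wrist");print(o["finger_gap"],o["tool_pos"],o["contact_force"])
print(rel([.4912,.2148,.06],np.radians(10.6)))
th=np.radians(10.6)
C=np.array([.5208,.2631]);ex=np.array([np.cos(th),np.sin(th)]);ey=np.array([-ex[1],ex[0]])
q=p[:,:,::-1].copy()
for s in((1,1),(-1,-1),(1,-1),(-1,1)):
  P=[[*(C+(s[0]*.038+i*.031)*ex+(s[1]*.042+j*.019)*ey),.012] for i,j in((1,1),(1,-1),(-1,-1),(-1,1))]
  cv2.polylines(q,[pix(P,c).round().astype(int)],True,(0,255,255),1)
cv2.imwrite("pics/w6.png",q)
E
```

```text
0.025293190921769453 [0.48888039 0.21465569 0.05837293] [ 0.55452048 -0.48872857 -1.07005781]
[array([ 0.24, -0.03, -0.15]), array([ 0.0007,  0.003 , -0.002 ])]
```

View pics/w6.png

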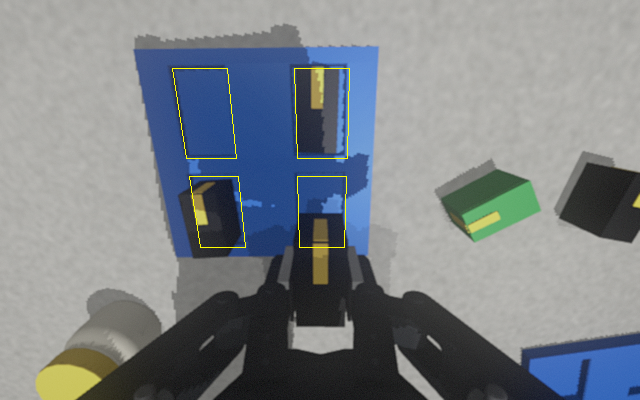

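step_arm(rows="0 0 0 0.2 0 2 255; 0 0 0 0.2 0 4 255; 0 0 0 0.2 0 5.3 255; 0 0 0 0.2 0 5.3 255")

```text
time: 6.25
tool_pos: [0.4895, 0.2134, 0.0043]
tcp_rot: [3.128, 0.284, -0.009]
contact_force: [-0.9, -0.0, -0.5]
finger_gap: 0.0251
```

```bash
python3 - <<'E'
from h import *
o=observe();print(o["finger_gap"],o["tool_pos"],o["contact_force"]);print(rel([.4912,.2148,-.0055],np.radians(10.6)))
E
```

```text
0.02514079216977989 [0.48954605 0.21336899 0.00433264] [-0.88591525 -0.01108674 -0.49191649]
[array([ 0.19, -0.11,  0.98]), array([ 0.0006,  0.006 , -0.0038])]
```

step_arm(rows="0 0 0 0.1 0 0.5 255; 0 0 0 0.1 0 1 255; 0 0 0 0.1 0 1 255")

```text
time: 6.55
tool_pos: [0.4932, 0.2152, -0.0033]
tcp_rot: [3.128, 0.286, -0.0]
contact_force: [0.1, 0.1, -0.9]
finger_gap: 0.0252
```

```bash
python3 - <<'E'
from h import *
o=observe();print(o["finger_gap"],o["tool_pos"],o["contact_force"])
p,d=grab_frame("side")
cv2.imwrite("pics/c7.png",cv2.convertScaleAbs(cv2.resize(p[210:340,180:340,::-1],None,fx=5,fy=4.6,interpolation=cv2.INTER_CUBIC),alpha=1.5,beta=20))
E
```

```text
0.025166799789766065 [ 0.49322253  0.2152275  -0.00326356] [ 0.06296727  0.08717572 -0.88001007]
```

View pics/c7.png

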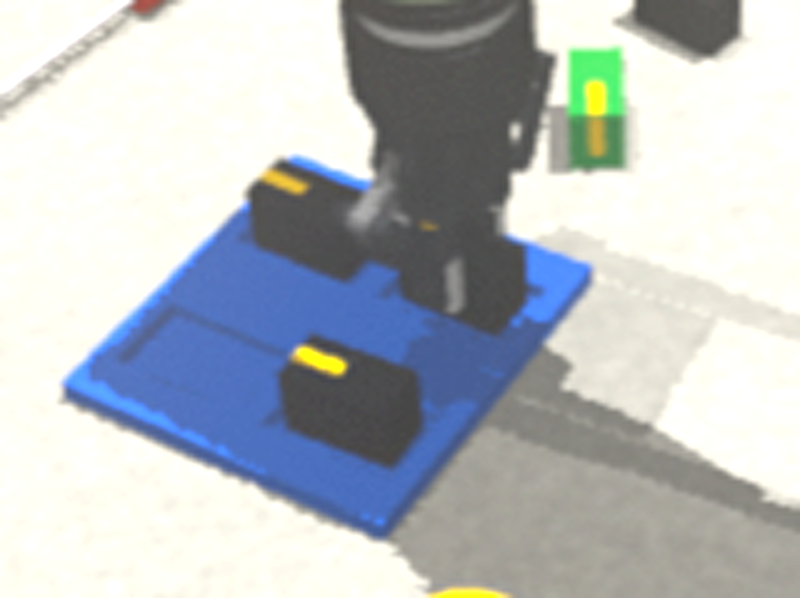

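The knob is in its pocket, about 2–3 mm off the floor. I'll lower the last bit and release.

step_arm(rows="0 0 0 -0.1 0 0.25 255; 0 0 0 -0.1 0 0.25 255; 0 0 0 -0.1 0 0.25 255")

```text
time: 6.9
tool_pos: [0.4922, 0.2152, -0.0056]
tcp_rot: [-3.128, -0.287, -0.0]
contact_force: [-0.3, -0.7, -0.0]
finger_gap: 0.0252
```

step_arm(rows="0 0 0 0 0 0 130; 0 0 0 0 0 0 110; 0 0 0 0 0 0 110; 0 0 0 0 0 -3 100; 0 0 0 0 0 -7 60")

```text
time: 7.4
tool_pos: [0.4895, 0.2144, 0.0626]
tcp_rot: [3.127, 0.286, -0.01]
contact_force: [0.5, 0.6, 0.6]
finger_gap: 0.0642
```

```bash
python3 - <<'E'
from h import *
o=observe();print(o["finger_gap"],o["tool_pos"],o["contact_force"])
c=get_calibration("wrist");p,d=grab_frame("wrist");cv2.imwrite("pics/w7.png",p[:,:,::-1])
print(rel([.5436,-.003,.06],0.0))
E
```

```text
0.0642462141378232 [0.48953881 0.21442856 0.06255618] [0.53258015 0.6047819  0.5544045 ]
[array([ 0.65, 22.43,  1.12]), array([-0.0015, -0.0092,  0.1831])]
```

View pics/w7.png

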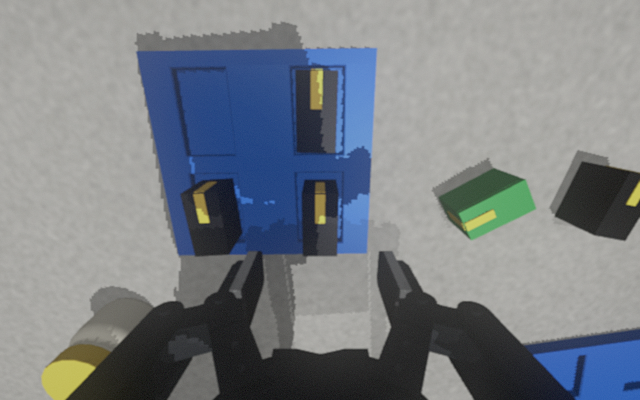

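The first knob sits in the pocket at (320,217), released. Now the second black.

step_arm(rows="0 0 0.1 0.1 4.5 0 60; 0 0 0.18 0.3 9 0 60; 0 0 0.18 0.5 13.5 0 60; 0 0 0.18 0.6 18 0 60; 0 0 0.18 0.7 22.4 0.5 60")

```text
time: 7.95
tool_pos: [0.5411, -0.0058, 0.0603]
tcp_rot: [3.141, 0.005, 0.004]
contact_force: [0.8, 0.1, 0.5]
finger_gap: 0.0655
```

step_arm(rows="0 0 0 0 0 0 60; 0 0 0 0 0 0 60")

```text
time: 8.15
tool_pos: [0.5399, -0.0048, 0.0592]
tcp_rot: [-3.141, -0.0, 0.0]
contact_force: [-0.4, 0.2, 0.5]
finger_gap: 0.065
```

```bash
python3 - <<'E'
from h import *
o=observe();print(o["finger_gap"],o["tool_pos"],o["contact_force"])
c=get_calibration("wrist");p,d=grab_frame("wrist");cv2.imwrite("pics/w8.png",p[:,:,::-1]);np.save("pics/w8c.npy",c,allow_pickle=True)
print(rel([.5436,-.003,-.011],0.0))
E
```

```text
0.06501313226380764 [ 0.53988807 -0.00480108  0.05919293] [-0.39636708  0.1905793   0.48043717]
[array([ 0.4 , -0.07,  7.01]), array([-0.0006,  0.0004,  0.0019])]
```

View pics/w8.png

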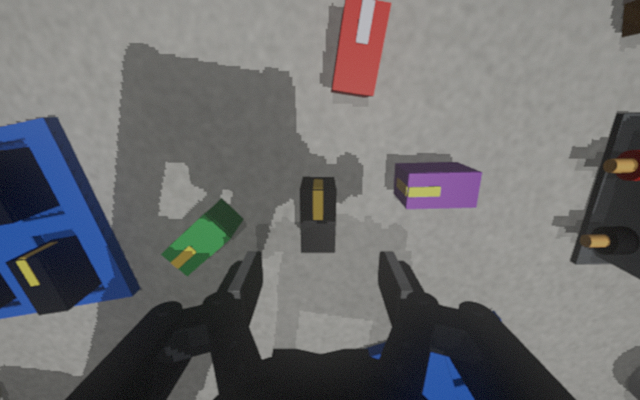

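step_arm(rows="0 0 0 0.2 -0.1 2.5 85; 0 0 0 0.4 -0.1 5 85; 0 0 0 0.4 -0.1 5.5 85; 0 0 0 0.4 -0.1 5.5 85")

```text
time: 8.6
tool_pos: [0.5423, -0.0013, 0.0033]
tcp_rot: [-3.141, -0.008, 0.005]
contact_force: [-0.1, -0.3, 0.1]
finger_gap: 0.0567
```

```bash
python3 - <<'E'
from h import *
o=observe();print(o["finger_gap"],o["tool_pos"],o["contact_force"])
c=get_calibration("wrist");p,d=grab_frame("wrist");cv2.imwrite("pics/w9.png",p[:,:,::-1])
print(rel([.5436,-.003,-.011],0.0))
E
```

```text
0.05666268853773131 [ 0.54233649 -0.00128392  0.00330011] [-0.11908838 -0.26352379  0.10785904]
[array([0.  , 0.13, 1.54]), array([-0.0002,  0.0005,  0.0045])]
```

View pics/w9.png

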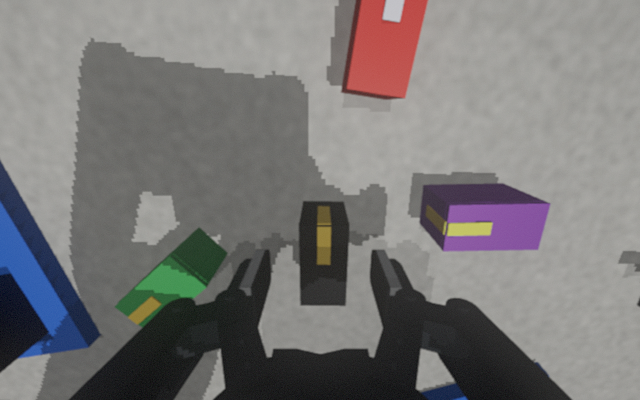

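step_arm(rows="0 0 0 0 0.1 0.7 85; 0 0 0 0 0.1 1.4 85; 0 0 0 0 0.1 1.4 85; 0 0 0 0 0.1 1.4 255; 0 0 0 0 0.1 1.4 255")

```text
time: 9.15
tool_pos: [0.5441, -0.0039, -0.0095]
tcp_rot: [3.142, 0.004, 0.001]
contact_force: [-0.1, 0.5, 0.1]
finger_gap: 0.0286
```

step_arm(rows="0 0 0 0 0 0 255; 0 0 0 0 0 0 255; 0 0 0 0 0 0 255")

```text
time: 9.45
tool_pos: [0.5443, -0.004, -0.0093]
tcp_rot: [3.141, 0.004, 0.002]
contact_force: [1.1, -0.1, 2.4]
finger_gap: 0.0251
```

```bash
python3 - <<'E'
from h import *
o=observe();print(o["finger_gap"],o["tool_pos"],o["contact_force"])
E
```

```text
0.02509950678840664 [ 0.54431977 -0.00400013 -0.00927594] [ 1.05652035 -0.09037084  2.38226931]
```

step_arm(rows="0 0 0 0 0 -4 255; 0 0 0 0 0 -8 255; 0 0 0 0 0 -8 255")

```text
time: 9.75
tool_pos: [0.549, -0.0046, 0.0762]
tcp_rot: [3.14, 0.005, 0.019]
contact_force: [1.5, 0.2, 0.6]
finger_gap: 0.0255
```

```bash
python3 - <<'E'
from h import *
o=observe();print(o["finger_gap"],o["tool_pos"],o["contact_force"])
print(rel([.5504,.3114,.06],np.radians(10.6)))
c=get_calibration("wrist");p,d=grab_frame("wrist");cv2.imwrite("pics/w10.png",p[:,:,::-1])
E
```

```text
0.02548709564557975 [ 0.54896275 -0.00462841  0.07617349] [1.51057344 0.24711566 0.61829814]
[array([  0.22, -31.61,   1.56]), array([ 0.0031, -0.0117, -0.1821])]
```

View pics/w10.png

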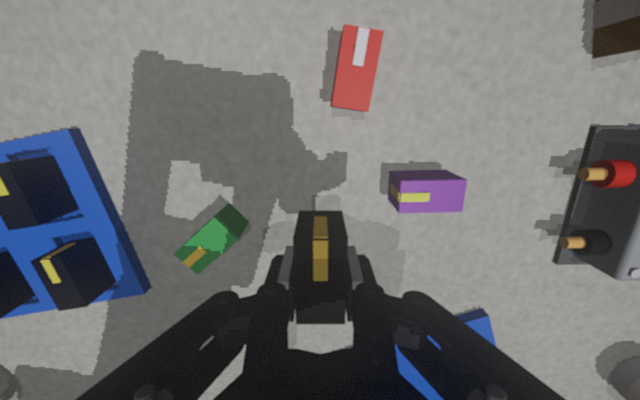

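step_arm(rows="0 0 -0.1 0.1 -4.6 0 255; 0 0 -0.18 0.1 -9.2 0 255; 0 0 -0.18 0.2 -13.8 0 255; 0 0 -0.18 0.3 -18.4 0 255; 0 0 -0.18 0.3 -23 0 255")

```text
time: 10.3
tool_pos: [0.5444, 0.2275, 0.0683]
tcp_rot: [3.128, 0.286, -0.005]
contact_force: [0.5, 0.6, -1.2]
finger_gap: 0.0249
```

step_arm(rows="0 0 0 0 -4 0 255; 0 0 0 0 -8 0 255; 0 0 0 0 -8.6 0 255; 0 0 0 0 -8.6 0 255")

```text
time: 10.7
tool_pos: [0.5287, 0.3114, 0.0683]
tcp_rot: [3.127, 0.291, -0.005]
contact_force: [-0.0, -0.1, 0.5]
finger_gap: 0.0255
```

```bash
python3 - <<'E'
from h import *
o=observe();print(o["finger_gap"],o["tool_pos"],o["contact_force"])
print(rel([.5504,.3114,.004],np.radians(10.6)))
E
```

```text
0.02549181043821031 [0.52866423 0.31138511 0.06832305] [-0.01032332 -0.14590506  0.47106086]
[array([2.16, 0.39, 6.43]), array([0.001 , 0.0033, 0.0006])]
```

step_arm(rows="0 0 0 1.1 0.3 2 255; 0 0 0 2.1 0.4 4 255; 0 0 0 2.1 0.4 5.6 255; 0 0 0 2.1 0.4 5.6 255; 0 0 0 2.1 0.4 5.6 255")

```text
time: 11.2
tool_pos: [0.551, 0.3095, 0.0134]
tcp_rot: [3.128, 0.285, -0.004]
contact_force: [0.3, 0.4, -0.4]
finger_gap: 0.0253
```

```bash
python3 - <<'E'
from h import *
o=observe();print(o["finger_gap"],o["tool_pos"],o["contact_force"])
print(rel([.5504,.3114,-.005],np.radians(10.6)))
c=get_calibration("wrist");p,d=grab_frame("wrist")
p,d=grab_frame("side")
cv2.imwrite("pics/c8.png",cv2.convertScaleAbs(cv2.resize(p[210:340,180:340,::-1],None,fx=5,fy=4.6,interpolation=cv2.INTER_CUBIC),alpha=1.5,beta=20))
E
```

```text
0.02532349617934146 [0.55098669 0.30945323 0.01338269] [ 0.26274567  0.42679461 -0.36172409]
[array([-0.02, -0.2 ,  1.84]), array([ 0.0006,  0.0025, -0.0032])]
```

View pics/c8.png

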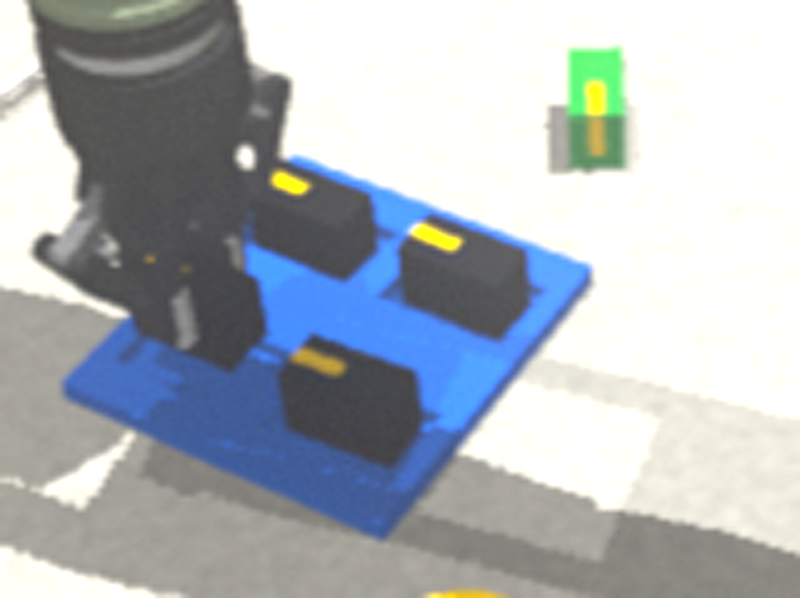

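step_arm(rows="0 0 0 0 -0.2 0.6 255; 0 0 0 0 -0.2 1.2 255; 0 0 0 0 -0.2 1.8 255; 0 0 0 0 -0.2 1.8 255; 0 0 0 0 -0.2 1.8 255")

```text
time: 11.8
tool_pos: [0.5512, 0.3125, -0.0041]
tcp_rot: [3.128, 0.287, -0.001]
contact_force: [0.2, 1.1, -0.8]
finger_gap: 0.0251
```

```bash
python3 - <<'E'
from h import *
o=observe();print(o["finger_gap"],o["tool_pos"],o["contact_force"])
print(rel([.5504,.3114,-.005],np.radians(10.6)))
E
```

```text
0.02514700497888368 [ 0.55121063  0.31252558 -0.00412443] [ 0.1575288   1.10237468 -0.83059699]
[array([-0.1 ,  0.1 ,  0.09]), array([ 0.0002,  0.0008, -0.0021])]
```

Release, rise, then check the tray.

step_arm(rows="0 0 0 0 0 0.1 255; 0 0 0 0 0 0.1 130; 0 0 0 0 0 0.1 110; 0 0 0 0 0 0.1 110; 0 0 0 0 0 -3 100")

```text
time: 12.3
tool_pos: [0.5472, 0.3107, 0.0217]
tcp_rot: [3.125, 0.286, -0.016]
contact_force: [0.0, -0.1, -0.8]
finger_gap: 0.052
```

step_arm(rows="0 0 0 -1 0 -4 85; 0 0 0 -2 0 -7 85; 0 0 0 -2 0 -7 85")

```text
time: 12.6
tool_pos: [0.535, 0.3107, 0.1024]
tcp_rot: [-3.125, -0.287, -0.016]
contact_force: [0.1, 0.5, 0.3]
finger_gap: 0.0566
```

```bash
python3 - <<'E'
from h import *
o=observe();print(o["finger_gap"],o["tool_pos"],o["contact_force"])
c=get_calibration("wrist");p,d=grab_frame("wrist")
cv2.imwrite("pics/w11.png",cv2.convertScaleAbs(p[:,:,::-1],alpha=1.6,beta=20))
T=c["world_from_camera"]
np.save("pics/w11d.npy",d);np.save("pics/w11c.npy",c,allow_pickle=True)
print(rel([.65,-.03,.08],0.0))
E
```

```text
0.0566332551361188 [0.5350161  0.31067152 0.10244547] [0.09616918 0.52594765 0.2668796 ]
[array([ 5.22, 35.55,  1.96]), array([-0.002 , -0.0064,  0.1831])]
```

View pics/w11.png

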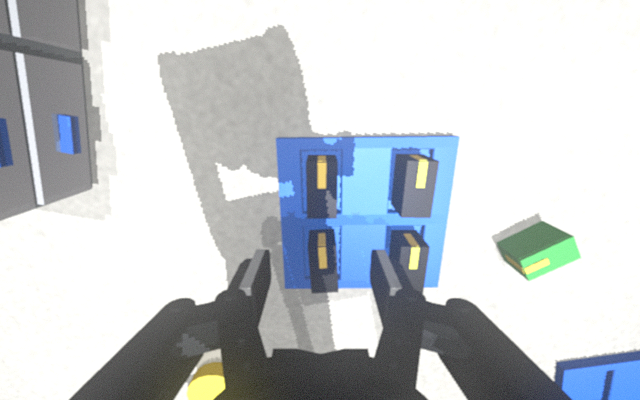

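All four pockets are filled: the new knobs are at (321,185) and (408,262). Checking their top heights against the stock knobs at (321,262) and (413,185).

```bash
python3 - <<'E'
from h import *
c=np.load("pics/w11c.npy",allow_pickle=True).item();d=np.load("pics/w11d.npy");T=c["world_from_camera"]
def P(u,v):
    zz=np.median(d[v-1:v+2,u-1:u+2]);return (T@[(u-c["cx"])/c["fx"]*zz,(v-c["cy"])/c["fy"]*zz,zz,1])[:3].round(4)
for u,v in((322,180),(322,205),(421,170),(421,185),(322,250),(322,265),(412,250),(416,260)):print(u,v,P(u,v))
E
```

```text
322 180 [0.5616 0.3151 0.0413]
322 205 [0.5399 0.311  0.0412]
421 170 [0.5851 0.2366 0.042 ]
421 185 [0.5727 0.2326 0.0414]
322 250 [0.4977 0.303  0.0421]
322 265 [0.482  0.3001 0.0414]
412 250 [0.5126 0.2226 0.0417]
416 260 [0.5033 0.216  0.0416]
```

step_arm(rows="0 0 0.1 0.7 4.6 0.2 85; 0 0 0.18 1.4 9.2 0.4 85; 0 0 0.18 2.1 13.8 0.6 85; 0 0 0.18 2.8 18.4 0.8 85; 0 0 0.18 3.5 23 1 85")

```text
time: 13.15
tool_pos: [0.6075, 0.0873, 0.0844]
tcp_rot: [-3.142, -0.005, 0.004]
contact_force: [0.9, 0.1, 0.3]
finger_gap: 0.057
```

step_arm(rows="0 0 0 0.8 4.6 0.2 85; 0 0 0 1.6 9.2 0.4 85; 0 0 0 -2 11 0.4 85; 0 0 0 -4 11.5 0.4 85; 0 0 0 -4 11.5 0.4 85")

```text
time: 13.65
tool_pos: [0.5644, -0.0269, 0.0796]
tcp_rot: [-3.14, -0.0, 0.011]
contact_force: [0.5, -0.1, -0.5]
finger_gap: 0.057
```

```bash
python3 - <<'E'
from h import *
o=observe();print(o["finger_gap"],o["tool_pos"],o["tcp_rot"],o["contact_force"])
c=get_calibration("wrist");p,d=grab_frame("wrist");cv2.imwrite("pics/w12.png",p[:,:,::-1])
np.save("pics/w12d.npy",d);np.save("pics/w12c.npy",c,allow_pickle=True)
E
```

```text
0.05697207757092692 [ 0.56438846 -0.02686223  0.07960369] [-3.14043704e+00 -1.22162175e-04  1.05219057e-02] [ 0.54068397 -0.11679802 -0.52512349]
```

View pics/w12.png

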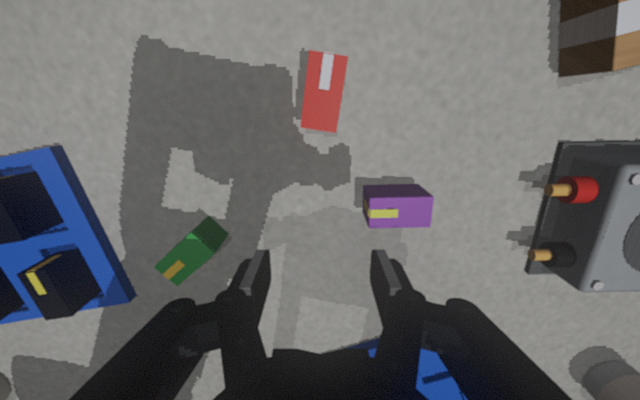

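The tray tops all read about 42 mm, so both are seated. Red is now at (325,90). Cropping closer.

```bash
python3 - <<'E'
from h import *
p=cv2.imread("pics/w12.png");cv2.imwrite("pics/c9.png",cv2.resize(p[40:140,285:365],None,fx=6,fy=6,interpolation=cv2.INTER_CUBIC))
E
```

```text
(no output)
```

View pics/c9.png

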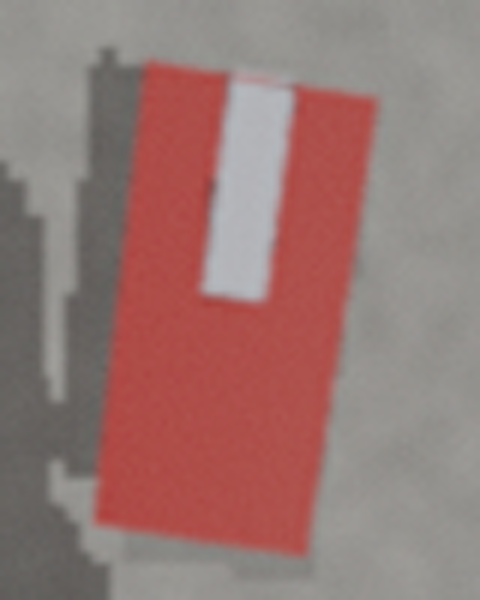

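```bash
python3 - <<'E'
from h import *
c=np.load("pics/w12c.npy",allow_pickle=True).item()
k=proj("",np.array([(147,67),(378,98),(307,553),(95,522)])/6+(285,40),.038,c);print(k.mean(0),[np.linalg.norm(k[i]-k[i-1]).round(4) for i in range(4)])
v=k[0]+k[1]-k[2]-k[3];print(np.degrees(np.arctan2(v[1],v[0])))
t=k.mean(0);th=np.arctan2(v[1],v[0])
print(rel([t[0],t[1],.003],th))
E
```

```text
[ 0.6570239  -0.02811708  0.038     ] [np.float64(0.0487), np.float64(0.0256), np.float64(0.0492), np.float64(0.0256)]
-7.981453297399932
[array([9.06, 0.2 , 7.72]), array([-0.0006,  0.0033,  0.1404])]
```

step_arm(rows="0 0 0.07 4 0.1 1 85; 0 0 0.14 8 0.2 2 85; 0 0 0.14 9 0.2 5 85; 0 0 0.14 9 0.2 7.5 85; 0 0 0.14 9 0.2 7.5 85")

```text
time: 14.2
tool_pos: [0.6554, -0.0261, 0.0018]
tcp_rot: [-3.133, 0.213, 0.014]
contact_force: [-1.0, 0.3, -0.4]
finger_gap: 0.0568
```

```bash
python3 - <<'E'
from h import *
o=observe();print(o["finger_gap"],o["tool_pos"],o["contact_force"])
c=get_calibration("wrist");p,d=grab_frame("wrist");cv2.imwrite("pics/w13.png",p[:,:,::-1])
print(rel([.6568,-.0283,-.011],np.radians(-8)))
E
```

```text
0.0568307769745621 [ 0.65538926 -0.02605432  0.00179824] [-0.95582005  0.31327281 -0.36741213]
[array([0.04, 0.19, 1.52]), array([-0.0004,  0.0057,  0.0036])]
```

View pics/w13.png

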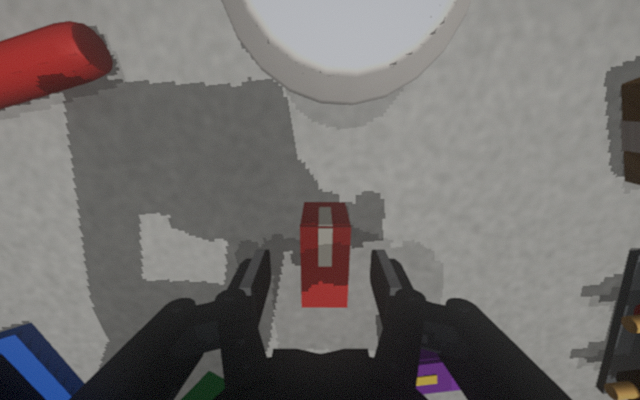

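step_arm(rows="0 0 0 0 0.2 0.7 85; 0 0 0 0 0.2 1.4 85; 0 0 0 0 0.2 1.4 85; 0 0 0 0 0.2 1.4 255; 0 0 0 0 0.2 1.4 255", force=60)

```text
time: 14.75
tool_pos: [0.6587, -0.0298, -0.0059]
tcp_rot: [3.134, -0.215, 0.002]
contact_force: [-0.5, -0.3, 0.1]
finger_gap: 0.0287
```

step_arm(rows="0 0 0 0 0 0 255; 0 0 0 0 0 0 255; 0 0 0 0 0 0 255")

```text
time: 15.05
tool_pos: [0.6591, -0.0299, -0.0056]
tcp_rot: [3.134, -0.215, 0.003]
contact_force: [-0.3, 0.1, 4.5]
finger_gap: 0.0248
```

```bash
python3 - <<'E'
from h import *
o=observe();print(o["finger_gap"],o["tool_pos"],o["tcp_rot"],o["contact_force"])
c=get_calibration("wrist");p,d=grab_frame("wrist");cv2.imwrite("pics/w14.png",p[:,:,::-1])
np.save("pics/w14c.npy",c,allow_pickle=True)
cv2.imwrite("pics/c10.png",cv2.convertScaleAbs(cv2.resize(p[180:360,240:400,::-1],None,fx=3.3,fy=3.3,interpolation=cv2.INTER_CUBIC),alpha=1.7,beta=10))
E
```

```text
0.024822643587369766 [ 0.65906496 -0.02987978 -0.00563681] [ 3.13396299e+00 -2.15409851e-01  3.01503499e-03] [-0.34412473  0.10035262  4.52921682]
```

View pics/c10.png

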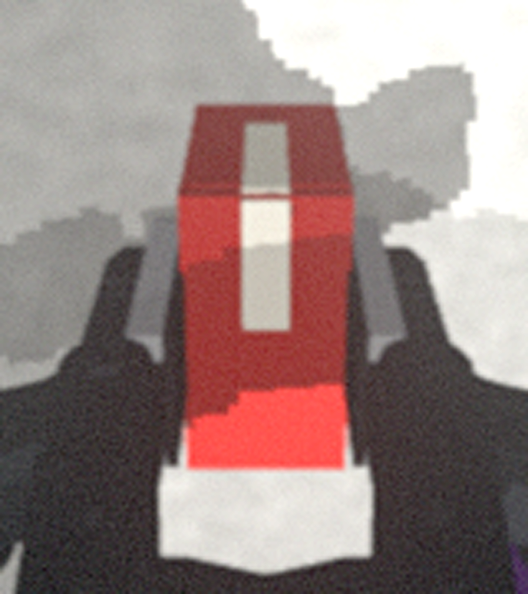

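```bash
python3 - <<'E'
from h import *
c=np.load("pics/w14c.npy",allow_pickle=True).item();o=observe()
k=proj("",np.array([(180,195),(353,195),(345,467),(187,467)])/3.3+(240,180),.038,c)
print(k.mean(0),[np.linalg.norm(k[i]-k[i-1]).round(4) for i in range(4)])
print(R.from_rotvec(o["tcp_rot"]).inv().apply(k-o["tool_pos"]).round(4))
print(R.from_rotvec(o["tcp_rot"]).inv().apply(k.mean(0)-o["tool_pos"]).round(4))
E
```

```text
[ 0.6583932  -0.02922378  0.038     ] [np.float64(0.0492), np.float64(0.0252), np.float64(0.0492), np.float64(0.0258)]
[[ 0.0239 -0.0132 -0.0436]
 [ 0.024   0.012  -0.0436]
 [-0.0253  0.0123 -0.0437]
 [-0.0253 -0.0135 -0.0437]]
[-0.0007 -0.0006 -0.0436]
```

step_arm(rows="0 0 0 0 0 -4 255; 0 0 0 0 0 -8.5 255; 0 0 0 0 0 -13 255; 0 0 0 -2 0 -16 255; 0 0 0 -4 0 -16 255")

```text
time: 15.6
tool_pos: [0.6223, -0.0249, 0.1596]
tcp_rot: [3.133, -0.215, 0.018]
contact_force: [0.4, 0.3, -0.2]
finger_gap: 0.0248
```

```bash
python3 - <<'E'
from h import *
o=observe();print(o["finger_gap"],o["tool_pos"],o["contact_force"])
print(rel([.5,-.297,.15],0))
E
```

```text
0.024752092823211825 [ 0.62233715 -0.02490552  0.15959093] [ 0.40895256  0.31958891 -0.20032192]
[array([-8.41, 28.63,  0.87]), array([ 0.0012, -0.0116, -0.1372])]
```

step_arm(rows="0 0 -0.07 -2 4.5 0 255; 0 0 -0.137 -4 9 0 255; 0 0 -0.137 -6 13.5 0 255; 0 0 -0.137 -8 18 0 255; 0 0 -0.137 -10 22.5 0 255")

```text
time: 16.1
tool_pos: [0.487, -0.2343, 0.1527]
tcp_rot: [-3.141, -0.0, 0.001]
contact_force: [-0.1, -0.5, -0.9]
finger_gap: 0.0251
```

step_arm(rows="0 0 0 -1 4 1 255; 0 0 0 -1.5 5 1.5 255; 0 0 0 -1.5 5 1.5 255; 0 0 0 -1.5 5 1.5 255")

```text
time: 16.5
tool_pos: [0.4736, -0.2822, 0.1377]
tcp_rot: [-3.14, 0.0, 0.001]
contact_force: [-0.1, -0.5, -0.8]
finger_gap: 0.0249
```

```bash
python3 - <<'E'
from h import *
o=observe();print(o["finger_gap"],o["tool_pos"],o["tcp_rot"],o["contact_force"])
c=get_calibration("wrist");p,d=grab_frame("wrist");cv2.imwrite("pics/w15.png",p[:,:,::-1])
np.save("pics/w15d.npy",d);np.save("pics/w15c.npy",c,allow_pickle=True)
E
```

```text
0.024898169710157625 [ 0.4735643  -0.28221811  0.13766017] [-3.13969250e+00  2.60950564e-04  1.35260057e-03] [-0.08854553 -0.529735   -0.78340967]
```

View pics/w15.png

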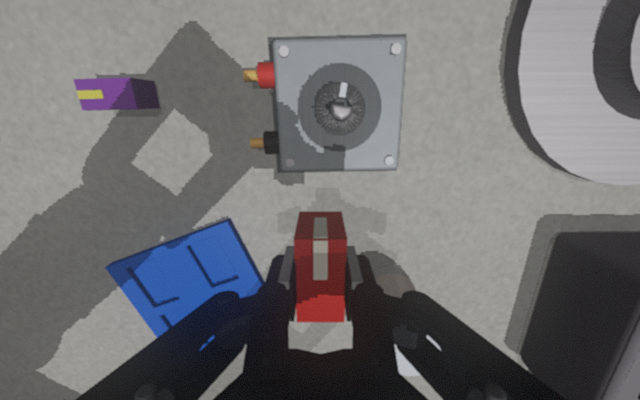

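```bash
python3 - <<'E'
from h import *
p=cv2.imread("pics/w15.png");cv2.imwrite("pics/c11.png",cv2.resize(p[28:180,262:414],None,fx=3.9,fy=3.9,interpolation=cv2.INTER_CUBIC))
cv2.imwrite("pics/c12.png",cv2.convertScaleAbs(cv2.resize(p[60:156,292:388],None,fx=6,fy=6,interpolation=cv2.INTER_CUBIC),alpha=1.5,beta=10))
E
```

```text
(no output)
```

View pics/c11.png

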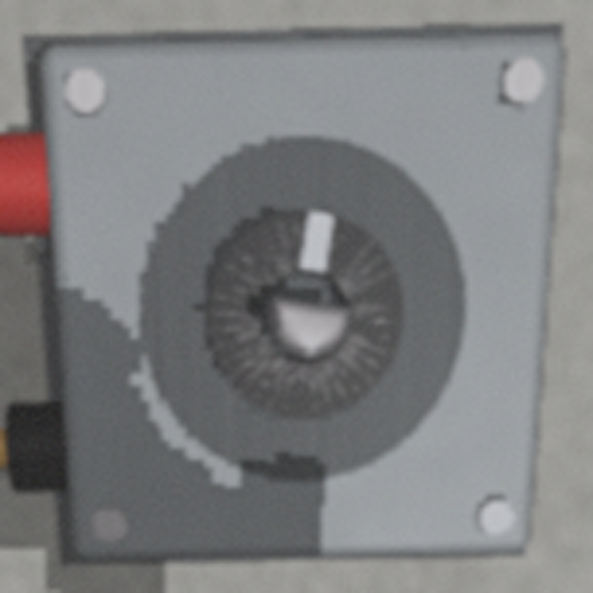

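View pics/c12.png

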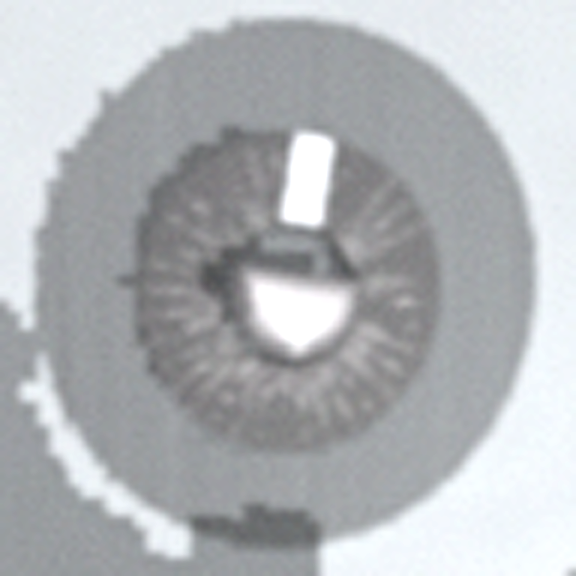

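```bash
python3 - <<'E'
from h import *
c=np.load("pics/w15c.npy",allow_pickle=True).item();d=np.load("pics/w15d.npy")
o=observe()
f6=lambda q,z:proj("",np.array(q)/6+(292,60),z,c)
f4=lambda q,z:proj("",np.array(q)/3.9+(262,28),z,c)
w=f4([(46,45),(558,36),(526,552),(72,555)],.05);print("house",w.mean(0),[np.linalg.norm(w[i]-w[i-1]).round(4) for i in range(4)])
for a,b in((0,3),(1,2)):
    v=w[a]-w[b];print(np.degrees(np.arctan2(v[1],v[0])))
v=w[0]-w[1]; print(np.degrees(np.arctan2(v[1],v[0]))-90)
s=f4([(85,91),(523,79),(495,516),(109,525)],.05);print("screws",s.mean(0));
for a,b in((0,3),(1,2)):
    v=s[a]-s[b];print(np.degrees(np.arctan2(v[1],v[0])))
v=s[0]-s[1]; print(np.degrees(np.arctan2(v[1],v[0]))-90)
k=f6([(138,290),(440,290),(289,128),(289,452)],.06);print("collar",k,(k[0,1]+k[1,1])/2,(k[2,0]+k[3,0])/2)
m=f6([(313,133),(303,225)],.06);v=m[0]-m[1];print("mark",m,np.degrees(np.arctan2(v[1],v[0])))
t=f6([(245,276),(355,282),(295,357)],.076);v=t[0]-t[1];print("flat",t,np.degrees(np.arctan2(v[1],v[0]))-90)
T=c["world_from_camera"]
for u,v in((341,115),(341,110),(300,60),(341,89)):
    zz=d[v,u];print((T@[(u-c["cx"])/c["fx"]*zz,(v-c["cy"])/c["fy"]*zz,zz,1])[:3].round(4))
E
```

```text
house [ 0.55569519 -0.29721366  0.05      ] [np.float64(0.1061), np.float64(0.1044), np.float64(0.1069), np.float64(0.1073)]
0.2184508386814972
1.7417302610504157
0.8829416438853599
screws [ 0.55558603 -0.2977619   0.05      ]
1.1334369955110504
1.0480901642628662
1.3992499997210501
collar [[ 0.55628938 -0.27685723  0.06      ]
 [ 0.55631238 -0.31833139  0.06      ]
 [ 0.57675991 -0.29710137  0.06      ]
 [ 0.53456576 -0.29812836  0.06      ]] -0.29759430648058705 0.555662835076679
mark [[ 0.57614747 -0.30031831  0.06      ]
 [ 0.56465749 -0.29929551  0.06      ]] -5.086830502153784
flat [[ 0.55812349 -0.29087598  0.076     ]
 [ 0.55740511 -0.30497159  0.076     ]
 [ 0.54818758 -0.29752504  0.076     ]] -2.917524908420674
[ 0.5515 -0.2974  0.0743]
[ 0.5552 -0.2974  0.0737]
[ 0.5936 -0.2646  0.0494]
[ 0.5712 -0.298   0.0586]
```

The fixture axis is near (0.5556, −0.2976), but its yaw is unclear: mark about −6°, flat about −3°, housing about +1°. One closer look will settle it.

step_arm(rows="0 0 0 0.2 0.8 2 255; 0 0 0 0.4 1.5 4.2 255; 0 0 0 0.4 1.5 4.2 255; 0 0 0 0.4 1.5 4.2 255; 0 0 0 0.4 1.5 4.2 255")

```text
time: 17.05
tool_pos: [0.4788, -0.298, 0.0976]
tcp_rot: [3.141, 0.002, 0.002]
contact_force: [0.2, 0.4, -0.1]
finger_gap: 0.0246
```

```bash
python3 - <<'E'
from h import *
o=observe();print(o["finger_gap"],o["tool_pos"],o["tcp_rot"],o["contact_force"])
c=get_calibration("wrist");p,d=grab_frame("wrist");p2,_=grab_frame("wrist")
p=((p.astype(int)+p2)//2).astype(np.uint8)
cv2.imwrite("pics/w16.png",p[:,:,::-1])
np.save("pics/w16d.npy",d);np.save("pics/w16c.npy",c,allow_pickle=True)
u,v=pix([[.5556,-.2976,.06]],c)[0];print(u,v)
u,v=int(u),int(v);x0,y0=u-48,max(v-48,0);print(x0,y0)
cv2.imwrite("pics/c13.png",cv2.convertScaleAbs(cv2.resize(p[y0:y0+96,x0:x0+96,::-1],None,fx=6,fy=6,interpolation=cv2.INTER_CUBIC),alpha=1.3,beta=0))
E
```

```text
0.02455336962927304 [ 0.47878887 -0.29796375  0.09759606] [3.14051918e+00 1.96509473e-03 2.48299224e-03] [ 0.23261241  0.36265231 -0.12985757]
321.06820191904734 117.94126106483014
273 69
```

View pics/c13.png

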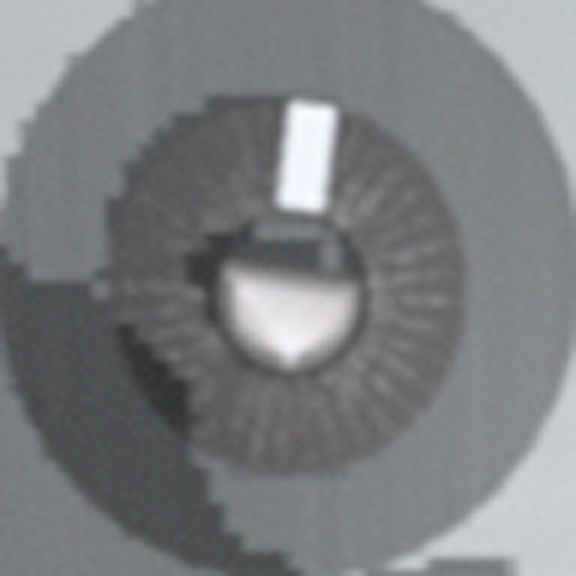

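```bash
python3 - <<'E'
from h import *
c=np.load("pics/w16c.npy",allow_pickle=True).item()
p=cv2.imread("pics/w16.png")
f=lambda q,z:proj("",(np.array(q)+.0)/6+(273,69)-.4,z,c)
k=f([(108,285),(466,285),(287,95),(287,475)],.06);C=np.array([(k[2,0]+k[3,0])/2,(k[0,1]+k[1,1])/2]);print("collar",C,k[2,0]-k[3,0],k[0,1]-k[1,1])
m=f([(313.5,102.5),(300,210),(306.5,156)],.06);v=m[0]-m[1];print("mark",m,np.degrees(np.arctan2(v[1],v[0])), np.degrees(np.arctan2(m[2,1]-C[1],m[2,0]-C[0])))
t=f([(228,265),(360,278),(293,363)],.076);v=t[0]-t[1];print("flat",t,np.degrees(np.arctan2(v[1],v[0]))-90)
# moments of mark
g=cv2.cvtColor(p,cv2.COLOR_BGR2GRAY)
w=g[84:106,316:332].astype(float);w=np.clip(w-130,0,None);ys,xs=np.mgrid[84:106,316:332]
P=proj("",np.c_[xs.ravel(),ys.ravel()],.06,c)[:,:2];W=w.ravel()
mu=(P*W[:,None]).sum(0)/W.sum();cov=np.cov(P.T,aweights=W);e,V=np.linalg.eigh(cov);v=V[:,1]*np.sign(V[0,1]);print("mom",mu,np.degrees(np.arctan2(v[1],v[0])),np.degrees(np.arctan2(mu[1]-C[1],mu[0]-C[0])),np.sqrt(e*12))
o=observe();print(o["tool_pos"],R.from_rotvec(o["tcp_rot"]).as_matrix()[:2,0])
E
```

```text
collar [ 0.55607576 -0.29715562] 0.04206892409602381 0.04142753249445952
mark [[ 0.57634163 -0.30007368  0.06      ]
 [ 0.56500395 -0.29861918  0.06      ]
 [ 0.57075473 -0.29932515  0.06      ]] -7.310510346270241 -8.40736980869939
flat [[ 0.55933503 -0.29086295  0.076     ]
 [ 0.5580455  -0.30489574  0.076     ]
 [ 0.5492624  -0.29779832  0.076     ]] -5.250390077761097
mom [ 0.57072617 -0.29930128] -7.5161796074387235 -8.332139525611888 [0.0047768  0.01077819]
[ 0.47868916 -0.29844085  0.09777021] [9.9999790e-01 6.6594283e-04]
```

```bash
python3 - <<'E'
from h import *
print(rel([.5564,-.2982,.09],np.radians(-7)))
E
```

```text
[array([ 7.77, -0.02,  0.79]), array([ 0.0014, -0.002 ,  0.1228])]
```

step_arm(rows="0 0 0.06 2 0 0 255; 0 0 0.123 4 0 0.2 255; 0 0 0.123 6 0 0.3 255; 0 0 0.123 7.7 0 0.4 255; 0 0 0.123 7.7 0 0.4 255")

```text
time: 17.65
tool_pos: [0.557, -0.2986, 0.0934]
tcp_rot: [3.134, -0.191, 0.004]
contact_force: [0.2, 0.3, 0.4]
finger_gap: 0.0251
```

step_arm(rows="0 0 0 0 0 0 255; 0 0 0 0 0 0 255; 0 0 0 0 0 0 255")

```text
time: 17.95
tool_pos: [0.5539, -0.2985, 0.0925]
tcp_rot: [-3.136, 0.194, 0.001]
contact_force: [0.3, -0.2, -0.5]
finger_gap: 0.0243
```

```bash
python3 - <<'E'
from h import *
for i in range(2):
  p,d=grab_frame("side");print(rel([.5564,-.2982,.09],np.radians(-7)),observe()["tool_pos"])
cv2.imwrite("pics/c14.png",cv2.convertScaleAbs(cv2.resize(p[90:200,320:440,::-1],None,fx=5,fy=5,interpolation=cv2.INTER_CUBIC),alpha=1.5,beta=10))
E
```

```text
[array([ 0.23, -0.06,  0.25]), array([-0.    ,  0.0002, -0.0016])] [ 0.5540108  -0.29850498  0.09245964]
[array([ 0.23, -0.06,  0.24]), array([-0.    ,  0.0002, -0.0016])] [ 0.55408138 -0.29853287  0.09243116]
```

View pics/c14.png

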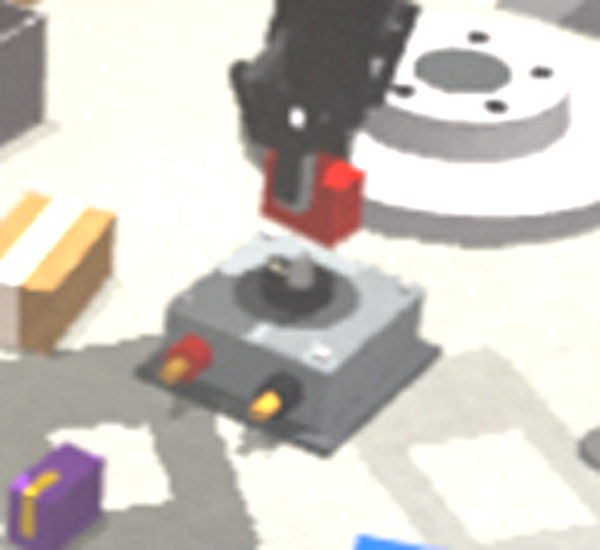

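step_arm(rows="0 0 0 0.1 0 0.5 255; 0 0 0 0.2 0 1 255; 0 0 0 0.2 0 1.6 255; 0 0 0 0.2 0 1.6 255; 0 0 0 0.2 0 1.6 255")

```text
time: 18.55
tool_pos: [0.5564, -0.2984, 0.0756]
tcp_rot: [-3.135, 0.193, 0.001]
contact_force: [0.6, 0.0, -1.3]
finger_gap: 0.0247
```

```bash
python3 - <<'E'
from h import *
c=get_calibration("wrist");p,d=grab_frame("wrist");q,_=grab_frame("side")
o=observe();print(rel([.5564,-.2982,.06],np.radians(-7)),o["tool_pos"],o["contact_force"],o["moment"])
cv2.imwrite("pics/w17.png",p[:,:,::-1])
cv2.imwrite("pics/c15.png",cv2.convertScaleAbs(cv2.resize(q[110:180,345:425,::-1],None,fx=8,fy=8,interpolation=cv2.INTER_CUBIC),alpha=1.5,beta=10))
cs=get_calibration("side")
print(pix([[.5558,-.2975,.076],[.5558,-.2975,.0816]],cs))
E
```

```text
[array([-0.05, -0.05,  1.63]), array([ 0.    , -0.0001, -0.001 ])] [ 0.55679013 -0.29871454  0.07632574] [ 0.91662517  0.04010747 -0.36296162] [0.01496718 0.01265278 0.07071351]
[[380.17732258 140.94048205]
 [380.36177107 139.23975707]]
```

View pics/w17.png

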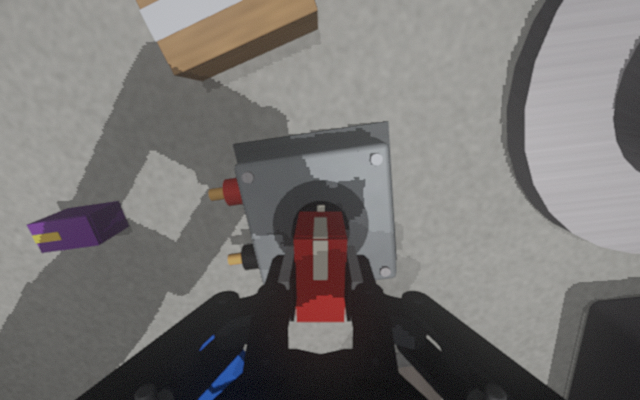

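View pics/c15.png

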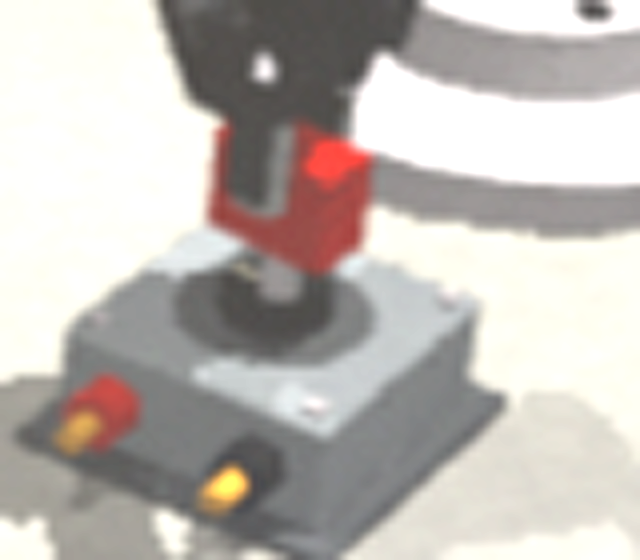

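Wrist view: the white mark at (320,208) lines up with the stripe (320,225). Descending gently.

step_arm(rows="0 0 0 0 -0.03 0.3 255; 0 0 0 0 -0.03 0.6 255; 0 0 0 0 -0.03 0.9 255; 0 0 0 0 -0.03 0.9 255")

```text
time: 19.05
tool_pos: [0.5565, -0.2982, 0.0666]
tcp_rot: [-3.135, 0.193, 0.001]
contact_force: [0.7, 0.0, 0.1]
finger_gap: 0.0249
```

```bash
python3 - <<'E'
from h import *
o=observe();print(rel([.5564,-.2982,.06],np.radians(-7)),o["tool_pos"],o["contact_force"],o["moment"],o["finger_gap"])
E
```

```text
[array([-0.01,  0.  ,  0.66]), array([-0.0004,  0.0004, -0.001 ])] [ 0.55654468 -0.29818371  0.06664432] [0.72449698 0.02576827 0.05151816] [-0.04514642  0.01921617 -0.01614312] 0.02487837809739256
```

step_arm(rows="0 0 0 0 0 0.3 255; 0 0 0 0 0 0.6 255; 0 0 0 0 0 0.9 255; 0 0 0 0 0 0.9 255")

```text
time: 19.45
tool_pos: [0.5566, -0.2982, 0.0577]
tcp_rot: [-3.135, 0.193, 0.001]
contact_force: [0.1, 0.8, 0.2]
finger_gap: 0.0247
```

```bash
python3 - <<'E'
from h import *
q,_=grab_frame("side")
o=observe();print(rel([.5564,-.2982,.0484],np.radians(-7)),o["tool_pos"],o["contact_force"],o["moment"],o["finger_gap"])
cv2.imwrite("pics/c16.png",cv2.convertScaleAbs(cv2.resize(q[110:180,345:425,::-1],None,fx=8,fy=8,interpolation=cv2.INTER_CUBIC),alpha=1.5,beta=10))
E
```

```text
[array([-0.02, -0.  ,  0.95]), array([-0.0003,  0.0005, -0.0011])] [ 0.55657747 -0.29826209  0.05792357] [0.22591794 0.04042159 0.47374831] [-0.01589753 -0.06504893 -0.00244967] 0.024929841824435035
```

View pics/c16.png

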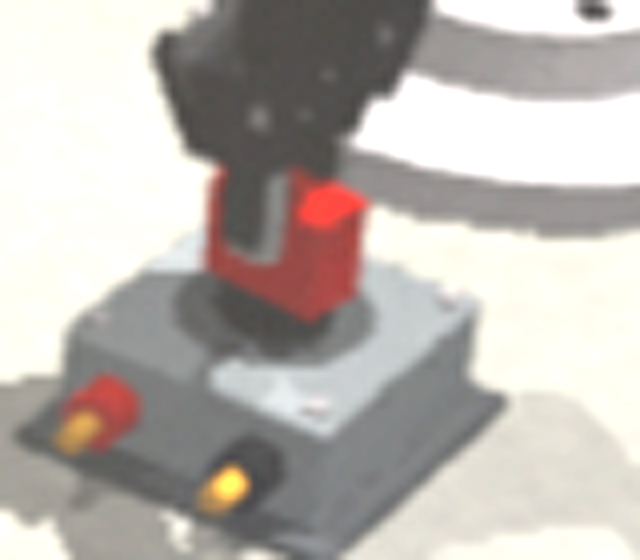

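The knob slid onto the shaft with no resistance. Raising the grip force and pressing the collar.

step_arm(rows="0 0 0 0 0 0.2 255; 0 0 0 0 0 0.4 255; 0 0 0 0 0 0.6 255; 0 0 0 0 0 0.8 255; 0 0 0 0 0 0.8 255", force=90)

```text
time: 20.0
tool_pos: [0.5568, -0.2985, 0.0513]
tcp_rot: [3.135, -0.193, 0.0]
contact_force: [-2.8, 1.3, 7.2]
finger_gap: 0.0245
```

```bash
python3 - <<'E'
from h import *
o=observe();print(rel([.5564,-.2982,.0484],np.radians(-7)),o["tool_pos"],o["contact_force"],o["moment"],o["finger_gap"])
E
```

```text
[array([-0.04, -0.02,  0.29]), array([ 0.0002, -0.0001, -0.001 ])] [ 0.55681246 -0.29849336  0.05126095] [-2.84831731  1.33256874  7.22032784] [ 0.33858283  0.41886688 -0.02991928] 0.024522992818366073
```

step_arm(rows="0 0 0 -0.03 0 0.2 255; 0 0 0 -0.03 0 0.35 255; 0 0 0 -0.03 0 0.5 255; 0 0 0 -0.03 0 0.5 255; 0 0 0 -0.03 0 0.5 255")

```text
time: 20.5
tool_pos: [0.5569, -0.2985, 0.0484]
tcp_rot: [3.135, -0.193, 0.001]
contact_force: [-5.0, 3.5, 14.3]
finger_gap: 0.0245
```

```bash
python3 - <<'E'
from h import *
o=observe();print(rel([.5564,-.2982,.0484],np.radians(-7)),o["tool_pos"],o["contact_force"],o["moment"],o["finger_gap"])
E
```

```text
[array([-0.05, -0.03,  0.  ]), array([ 0.0004, -0.0007, -0.0008])] [ 0.55689239 -0.29851451  0.04843225] [-5.01347362  3.52364724 14.27866135] [ 0.68657573  0.94037758 -0.0870409 ] 0.024453555498613107
```

step_arm(rows="0 0 0 -0.05 -0.04 0.1 255; 0 0 0 -0.07 -0.05 0.2 255; 0 0 0 -0.07 -0.05 0.2 255; 0 0 0 -0.07 -0.05 0.2 255; 0 0 0 -0.07 -0.05 0.2 255")

```text
time: 21.0
tool_pos: [0.5569, -0.2986, 0.0483]
tcp_rot: [3.134, -0.193, 0.003]
contact_force: [-6.1, 4.9, 22.2]
finger_gap: 0.0243
```

```bash
python3 - <<'E'
from h import *
q,_=grab_frame("side");c=get_calibration("wrist");p,d=grab_frame("wrist");T=c["world_from_camera"]
o=observe();print(o["tool_pos"],o["tcp_rot"],o["contact_force"],o["moment"],o["finger_gap"])
cv2.imwrite("pics/c17.png",cv2.convertScaleAbs(cv2.resize(q[110:180,345:425,::-1],None,fx=8,fy=8,interpolation=cv2.INTER_CUBIC),alpha=1.5,beta=10))
cv2.imwrite("pics/w18.png",p[:,:,::-1])
for u,v in((310,270),(330,270),(312,310),(330,310),(320,250)):
    zz=np.median(d[v-2:v+3,u-2:u+3]);print((T@[(u-c["cx"])/c["fx"]*zz,(v-c["cy"])/c["fy"]*zz,zz,1])[:3].round(4))
E
```

```text
[ 0.55692295 -0.29852889  0.04833892] [ 3.1340855  -0.19289539  0.00327728] [-5.76664992  4.13317339 20.76881893] [0.87332959 1.2693701  0.01171864] 0.023997522192626363
[ 0.5636 -0.2933  0.0908]
[ 0.5623 -0.3033  0.0907]
[ 0.539  -0.291   0.0908]
[ 0.5378 -0.3006  0.0908]
[ 0.5748 -0.2998  0.0919]
```

View pics/c17.png

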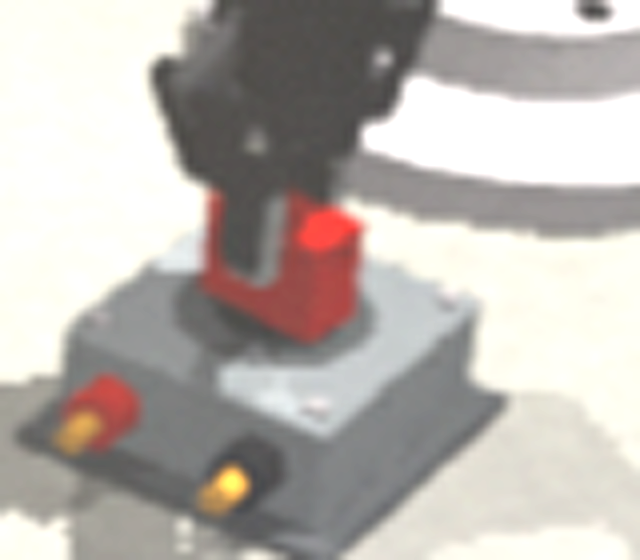

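View pics/w18.png

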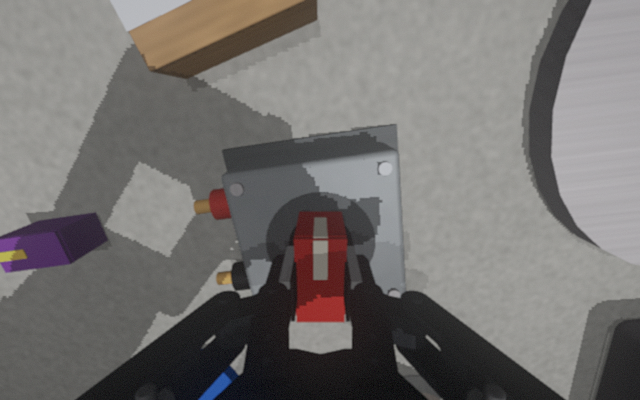

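The knob has bottomed: its top is at 91 mm and level, and the force rises without further travel. One last look at the tray before handing in.

```bash
python3 - <<'E'
from h import *
q,_=grab_frame("side");cv2.imwrite("pics/s9.png",q[:,:,::-1])
o=observe();print(o["tool_pos"],o["contact_force"],o["joint_velocities"].round(4),o["finger_gap"],o["time"])
E
```

```text
[ 0.55695005 -0.29854119  0.0483586 ] [-7.46656143  3.49416195 20.61979865] [ 0.0009  0.0011  0.0005  0.0008 -0.0012  0.0007] 0.023692521224909325 21.15
```

View pics/s9.png

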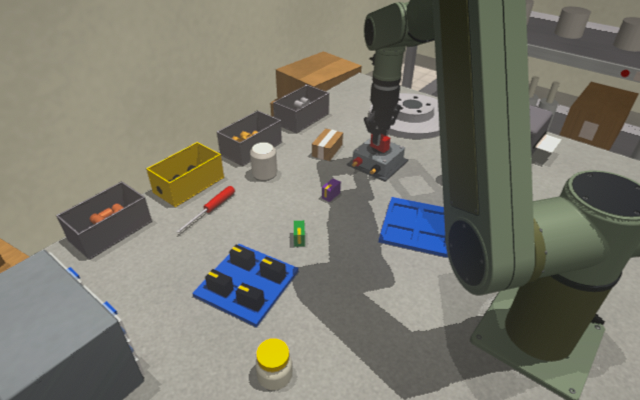

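Four knobs are in the tray around (245,275), the red knob is on the switch, and nothing else looks moved. Handing in.

```bash
python3 - <<'E'
from h import *
print(job_done());o=observe();print(o["tool_pos"],o["contact_force"],o["finger_gap"])
E
```

```text
the job is handed in; nothing more can be done
None
the job is handed in; nothing more can be done
```

I set both loose black knobs in the left tray's two empty pockets and let go. Then I took the red knob, turned it to match the shaft's mark and flat, slid it on and pressed the collar down. I handed in at about 21 s, still holding it pressed.

**Last checks:**
- **Tray:** all four knob tops measured about 42 mm high, as seated knobs should.
- **Red knob:** its top was level at about 91 mm, which puts the underside 3–4 mm above the housing. That is the collar's full travel. The stripe was in line with the white mark, and the push was about 21 N.
- **Bystanders:** the final side picture showed nothing else out of place.

**What failed or disagreed:**
- **First grasp:** it closed on air above the black knob. The real fingertips sat about 25 mm behind the reported TCP, so I used depth-based heights after that. No knob was moved by the miss.
- **Shaft angle:** the estimates differed, with the mark at about −7° to −8° and the flat at about −5°. I used −7°, and the knob slid on without resistance.
- **Side load:** about 8 N sideways stayed on the knob while it was held pressed, and a small shift did not clear it.

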